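# Dock the calibration-gas can

### The arm

A 7-joint arm with a two-finger parallel gripper is mounted at the origin on the work surface. World frame = base frame: x ahead of the robot, y to its left, z up, the work surface at z = 0. Lengths are in m, angles in rad, forces in N, time in s.
With the tool pointing down it reaches from about 0.425 to 0.925 m from the base axis. Payload 6.8 kg.
Tool frame: the origin (TCP) lies midway between the tips of the shut fingers; the grasp point (between the pads) lies 19 mm behind it (bot.grasp_offset is the distance from the TCP to the grasp point, in m); z points along the fingers, x is the direction in which the jaws open and shut, and the axes are right-handed (so a half turn about z gives the same grasp; the last joint's range is limited). The gripper opens to 85 mm and grips with 20 to 120 N. Pads are 22 mm wide; open, the fingers measure 114 mm over their backs; the gripper's body (76 mm by 85 mm) begins 54 mm behind the grasp point. The pads swing forward as they close: fully open they stand 13 mm farther back than shut.
Start: joints at [-0.108, 0.477, 0.022, 1.555, -0.011, 1.109, -0.083], TCP at [0.675, 0, 0.231] pointing down, gripper open.
Joint ranges: [-2.96, 2.96], [-0.34, 2.1], [-1.41, 1.46], [0.24, 2.44], [-1.37, 4.51], [0.17, 1.92], [-2.96, 2.96]. Speed limits (rad/s): [2.39, 2.39, 3.14, 3.14, 3.14, 3.14, 3.14].

### API

Orientations are given as a unit quaternion [w, x, y, z].
In Python, from station import bot, imaging gives the robot as it stands. The module is installed in compiled form; this text tells all that it offers.
- The arm moves only by the tool apply_moves, never from a script. Its argument "increments" is a list of rows, each a list of 7 numbers: the shift along the tool's x, y, z in mm, then the turn, a rotation vector about the tool's x, y, z in degrees, then the closure, from -1 (fully open) to 1 (shut). In form: [[dx, dy, dz, rx, ry, rz, grip], ...]. A call has exactly 8 rows; each row shifts and turns the pose as measured when the row begins, along the tool's axes as they then stand; what a row does not reach is not made up. A row lasts 1/8 s, in which the tool goes at most 62.5 mm and 10.7 degrees, less where a joint would pass 70% of its speed; a pose out of reach is approached as far as the arm can. A call with a gripper value outside its range is refused whole. The fingers move at their own pace and stop on an object; "grip_force" is the grip in N (left out, the last holds). Time passes only in rows, so rows that do not move let the fingers close, or fill a call up. It gives the time, the measured TCP pose, the force and the opening at its end, in the units of the state.
- bot.get_obs(): the state, without advancing time (a new reading comes with each control period).
- imaging.read_camera(name): name is "scene" or "side" or "wrist"; returns the picture (384x512x3 uint8, red, green, blue); there is no depth.
- imaging.get_calibration(name): a dict with "K" (3x3 intrinsics, pixels), "k1" (the pictures are not rectified: a ray, as slopes to the right and down, at radius r is drawn at 1 + k1 r^2 times it, then the intrinsics apply), "extrinsics" (4x4, takes a point from camera to world coordinates). Camera axes: x right, y down, z forward; pixel columns grow to the right and rows downward; lengths in m; the calibration is good to about 2 mm. A picture is of the moment at which its call begins: read the wrist's pose just before it. get_calibration takes no time and is no camera call; for the wrist camera it gives the pose at the moment of the call.
- bot.hand_in(): hands the job in, once; it reports no verdict.
The state is a dict: "t": time; "q": joint angles; "joint_vel": joint speeds; "joint_torque": joint torques, N m; "eef_pos": TCP position; "tool_rot": TCP orientation; "contact_force": force on the tool from outside, world axes, zero at the start; "torque": the same for the moment, N m; "gripper_width": opening from 0.0 (shut) to 1.0 (fully open).
Only numpy, scipy, OpenCV 4.12 (cv2) and the standard library are available. Lean on these libraries where they do the work, as an engineer would, in place of code of your own. Each camera call takes 0.05 s, during which the arm holds its last target.

### The job

Slide the tall gas can across the counter into the open mouth of its holder, pushing it low down so that it stays upright and never leaves the counter. Press it straight in against the rubber pad with about ten newtons on the pad for a second, without ramming it, then slide the locking bolt fully home so that it bars the mouth, and let go. Leave the can standing between the holder's cheeks behind the bolt, and the jar, the bowl and the tray undisturbed.

Things in the scene. Friction and masses are not known exactly. Their poses are not given: they have to be found in the camera images.
- can: aluminium gas can with paper band and black cap, standing: 52 mm diameter, straight-sided to 180 mm, 226 mm tall, 0.4 to 0.65 kg; slides on the counter against 1 to 6 N of friction (mass and friction unmeasured). Origin: centre of its underside; z up its axis. It topples if pushed much above 30 mm high.
- holder: aluminium holder fixed to the counter, 45 mm high, without a floor (the can slides on the counter). Origin: on the counter, midway between its two guide cheeks; x points INTO the holder, y to the bolt's side, z up. Cheek inner faces at y = +-31 mm, from x = 5 to 115 mm. The bolt's bracket, 45 mm high, stands at x = -65 to -39, y = 48 to 64 mm; nothing stands on the other side.
- buffer: grey block 36 x 50 x 56 mm at the holder's inner end, with a rod carrying a round black rubber pad (30 mm diameter) that faces the mouth. Origin: on the counter under the block's mouth-side face, at holder x = 74 mm; x points into the holder. Pad spring: damped, about 2 N per mm, 10 mm travel, then solid. More than 20 N spoils it. Let go, the can may come back several mm with the pad: fine.
- bolt (a joint): locking bolt, a 12 mm steel bar 28 mm above the counter that slides across the mouth at holder x = -52 mm, moving along holder -y; value in m: 0 to 0.008 = drawn back at the start, 0.062 = fully home (solid stop), its end then past the mouth's middle. Stays where it is left; slides with 2 to 4 N.
- post_top (a point): centre of the top of the bolt's upright round post: shaft 16 mm diameter, with a head 20 mm in diameter and 8 mm thick, top 96 mm above the counter. Moves with the bolt; at holder y = 131 mm less the bolt's value.
- jar: bystander: white jar 60 mm diameter, 75 mm tall; origin centre of its underside
- bowl: bystander: steel bowl 100 mm diameter, 45 mm tall; origin centre of its underside
- tray: bystander: blue open tray 120 x 90 x 35 mm; origin centre of its underside
- mouth (a point): middle of the holder's open mouth, on the counter, at holder x = -25 mm; the mouth faces holder -x. From here flared lead-ins narrow from y = +-50 mm to the cheeks at x = 5 mm, leaving room for the fingers behind the can.
- rod_axis (a point): where the rod leaves the block, 24 mm above the counter (the pad's height). The rod's length is reset each time and NOT measured: the pad's free face lies anywhere from holder x = 18 to 42 mm, so a can first touches it with its axis at holder x = -8 to 16 mm. The rod itself does not give.
Mind the look-alikes: they are no part of the job. There is more than one size of the can; the job needs the smallest.

How it is judged:
On the way, in this order (a step that is already met when the one before it is completed fails the run):
1. the can, upright between the cheeks, is pressed against the pad with 4 to 17 N for half a second (contact force between can and buffer between 4 and 17 N and angle between can's own z axis and vertical below 0.08 rad and value of joint bolt below 0.03 m), for 0.5 s.
2. the bolt is fully home (value of joint bolt above 0.057 m), for 0.2 s.
At the end, for the whole second after the job is handed in: The can stands upright on the counter (within 0.05 rad), at rest between the cheeks (axis within 9 mm of the middle and beyond holder x = -13 mm), and the bolt is home within 5 mm (value of joint bolt above 0.057 m and angle between can's own z axis and vertical below 0.05 rad and height (world z) of can below 0.004 m and linear speed of can below 0.02 m/s and x of can in the frame of holder above -0.013 m and y of can in the frame of holder between -0.009 and 0.009 m); the robot touches nothing.
It fails at once if the can tips by more than 0.2 rad (angle between can's own z axis and vertical above 0.2 rad).
It fails at once if the can is lifted off the counter by more than 10 mm (height (world z) of can above 0.01 m).
It fails at once if the pad is rammed with more than 20 N (contact force between can and buffer above 20 N).
It fails at once if the jar, the bowl or the tray is moved more than 20 mm (distance of any of jar, bowl, tray from where it was at the start of the episode above 0.02 m).
It also fails if it takes over 72 s, if anything falls off the work surface, if the arm or the gripper's body presses on something with over 40 N, if the wrist force passes 120 N, or if a joint passes its speed limit or range.

## Working session

There is one attempt and no reset: what is moved stays moved. The work goes in short steps, Python scripts to look and compute and a tool call to move; the robot and the scene stay as the last step left them, time stands still between calls to the robot, and variables do not carry over. Pictures are saved under pics/ and viewed, and the job is handed in when it is done.

Besides the shell and the picture viewer there is one more tool, called after ">>>" as name([rows], argument=value, ...), one row to a line, values as JSON. apply_moves: Moves the arm, as the interface text tells. Its arguments: {"type":"object","properties":{"increments":{"type":"array","items":{"type":"array","items":{"type":"number"}}},"grip_force":{"type":"number"}},"required":["increments"]}

```bash
mkdir -p pics; python3 - <<'E'
from station import bot, imaging
import cv2
for n in ("scene","side","wrist"):
    c=imaging.get_calibration(n); print(n,c)
    cv2.imwrite(f"pics/{n}0.png",imaging.read_camera(n)[:,:,::-1])
print(bot.get_obs(), bot.grasp_offset)
E
```

```text
scene {'K': array([[375.8584884 ,   0.        , 256.88232974],
       [  0.        , 375.8584884 , 191.86698557],
       [  0.        ,   0.        ,   1.        ]]), 'k1': -0.12134401825610387, 'extrinsics': array([[-0.7134197 ,  0.5892647 , -0.37920897,  0.92025355],
       [ 0.70071455,  0.60424158, -0.37932998,  0.38994971],
       [ 0.00560806, -0.53633872, -0.8439842 ,  0.8791307 ],
       [ 0.        ,  0.        ,  0.        ,  1.        ]])}
side {'K': array([[380.27982835,   0.        , 250.40075439],
       [  0.        , 380.27982835, 193.53197232],
       [  0.        ,   0.        ,   1.        ]]), 'k1': -0.03700317283658651, 'extrinsics': array([[ 0.9507569 , -0.18851804,  0.24601272,  0.35373298],
       [-0.30984532, -0.55875485,  0.76927816, -0.63741764],
       [-0.00756201, -0.80762241, -0.58965147,  0.5795215 ],
       [ 0.        ,  0.        ,  0.        ,  1.        ]])}
wrist {'K': array([[265.44689435,   0.        , 253.92145715],
       [  0.        , 265.44689435, 195.07917797],
       [  0.        ,   0.        ,   1.        ]]), 'k1': 0.0121500715498799
[... 381 characters left out ...]
y([-0.10810171,  0.47766104,  0.02234387,  1.55621292, -0.01147162,
        1.10928685, -0.08310878]), 'joint_vel': array([-0.00197245, -0.00178885,  0.00040636, -0.00476433,  0.00038161,
       -0.00170299, -0.00120902]), 'joint_torque': array([ 1.55385478e-03, -5.96924365e+01,  1.60940632e+00, -2.81490952e+01,
        1.26662746e-02,  6.56643446e-03,  5.58682734e-05]), 'eef_pos': array([ 6.74547754e-01, -1.11623663e-05,  2.30519752e-01]), 'tool_rot': array([ 6.31687317e-05,  9.99999741e-01,  1.29867538e-05, -7.17194323e-04]), 'contact_force': array([-1.03001028,  0.36556771,  0.81005778]), 'torque': array([ 0.01576212, -0.02590299, -0.04558344]), 'gripper_width': 1.0010876174312981} 0.0187
```

View pics/scene0.png

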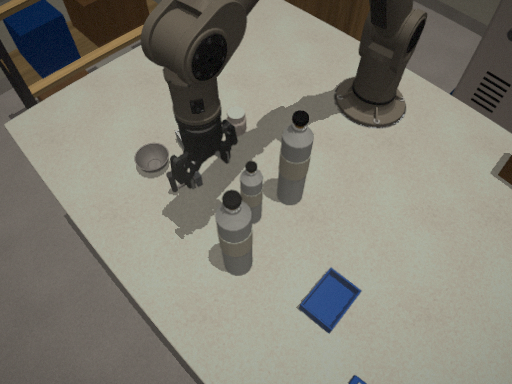

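View pics/side0.png

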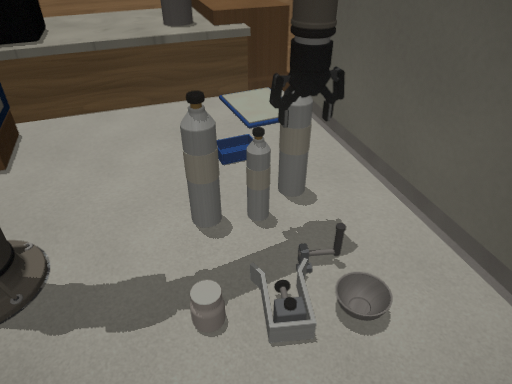

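View pics/wrist0.png

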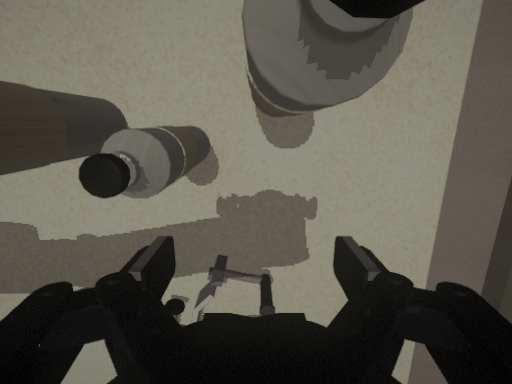

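The smallest can stands between the two large ones (side view, base about (258,218)). The holder is at about (285,305) in the side view, its mouth towards the can and its bolt on the +x side. I'll enlarge both for measuring.

```bash
cat > h.py <<'E'
import numpy as np, cv2
from station import bot, imaging
def ray(n,u,v,c=None):
    c=c or imaging.get_calibration(n); K=c['K'];k=c['k1']
    d=np.array([(u-K[0,2])/K[0,0],(v-K[1,2])/K[1,1]]); x=d.copy()
    for _ in range(30): x=d/(1+k*(x@x))
    E=c['extrinsics']; return E[:3,3],E[:3,:3]@np.array([x[0],x[1],1])
def onz(n,u,v,z,c=None):
    o,d=ray(n,u,v,c); return o+d*(z-o[2])/d[2]
def proj(n,P,c=None):
    c=c or imaging.get_calibration(n); E=c['extrinsics']
    p=E[:3,:3].T@(np.asarray(P,float)-E[:3,3]); x=p[:2]/p[2]; x=x*(1+c['k1']*(x@x))
    return c['K'][:2,:2]@x+c['K'][:2,2]
def tri(obs):
    A=np.zeros((3,3));b=np.zeros(3)
    for n,u,v in obs:
        o,d=ray(n,u,v);d=d/np.linalg.norm(d);M=np.eye(3)-np.outer(d,d);A+=M;b+=M@o
    return np.linalg.solve(A,b)
E
python3 - <<'E'
import cv2
a=cv2.imread("pics/side0.png")
cv2.imwrite("pics/s1.png",cv2.resize(a[210:350,180:400],None,fx=3.6,fy=3.6,interpolation=cv2.INTER_CUBIC))
cv2.imwrite("pics/s2.png",cv2.resize(a[110:240,180:330],None,fx=4,fy=4,interpolation=cv2.INTER_CUBIC))
a=cv2.imread("pics/scene0.png")
cv2.imwrite("pics/c1.png",cv2.resize(a[90:240,120:320],None,fx=4,fy=4,interpolation=cv2.INTER_CUBIC))
E
```

```text
(no output)
```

View pics/s1.png

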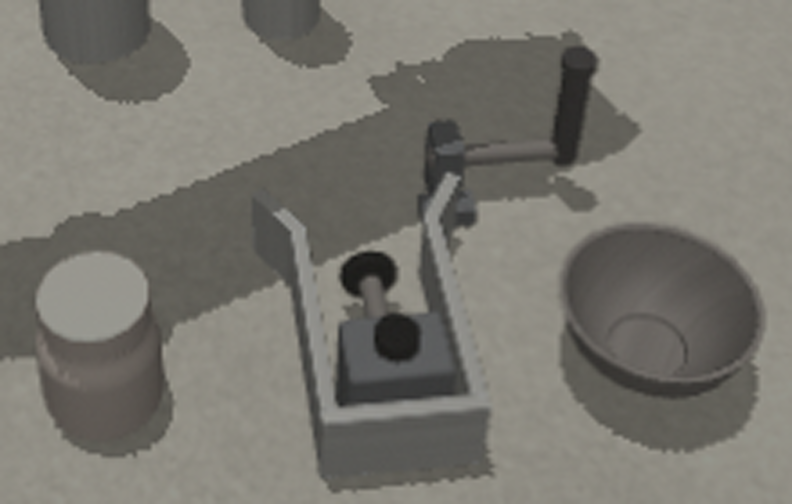

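View pics/s2.png

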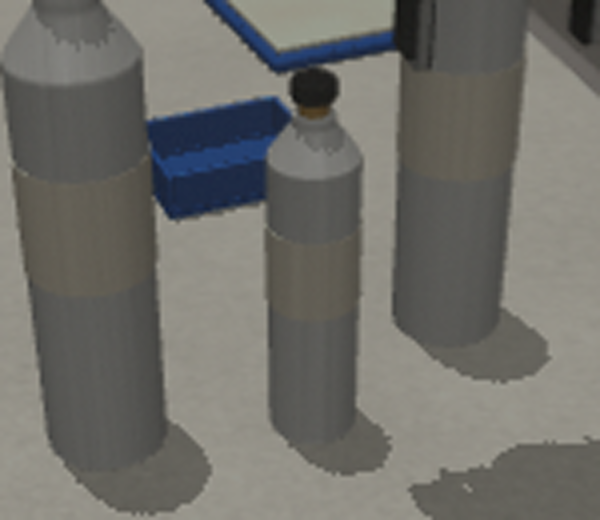

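View pics/c1.png

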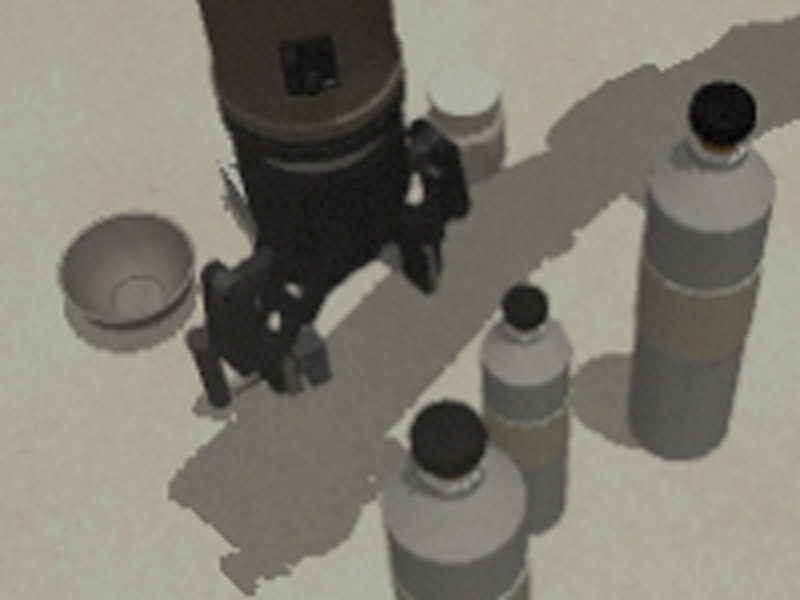

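```bash
python3 - <<'E'
from h import *
s=lambda x,y:(180+(x+.5)/3.6-.5,210+(y+.5)/3.6-.5)
pts=dict(Lback=(333,410),Rback=(465,399),Loutback=(323,420),Routback=(489,405),Ltip=(278,212),Rtip=(453,176),Lbend=(300,232),Rbend=(430,216))
for k,p in pts.items(): print(k,onz('side',*s(*p),.045)[:2].round(4))
print('post',onz('side',*s(580,56),.096)[:2].round(4))
print('pad',onz('side',*s(369,273),.024)[:2].round(4))
print('jar top',onz('side',*s(92,296),.075)[:2].round(4))
print('bowl rim',onz('side',*s(663,310),.045)[:2].round(4))
q=lambda x,y:(180+(x+.5)/4-.5,110+(y+.5)/4-.5)
print('canbase',onz('side',*q(313,425),0)[:2].round(4),'cap top',onz('side',*q(314,82),.226)[:2].round(4))
qc=lambda x,y:(120+(x+.5)/4-.5,90+(y+.5)/4-.5)
print('cap scene',onz('scene',*qc(525,300),.226)[:2].round(4), 'tri',tri([('side',*q(314,88)),('scene',*qc(525,305))]).round(4))
print('big caps tri', )
print('bigL base',onz('side',*q(108,445),0)[:2].round(4),'bigR',onz('side',*q(447,330),0)[:2].round(4))
print('bigR cap in scene (h?)',[onz('scene',*qc(448,430),z)[:2].round(4) for z in (.28,.3,.32,.34)])
E
```

```text
Lback [ 0.4991 -0.2926]
Rback [ 0.5581 -0.3062]
Loutback [ 0.493 -0.296]
Routback [ 0.5671 -0.3126]
Ltip [ 0.5142 -0.1711]
Rtip [ 0.6116 -0.1765]
Lbend [ 0.5205 -0.1877]
Rbend [ 0.5882 -0.1989]
post [ 0.6889 -0.1612]
pad [ 0.5515 -0.2078]
jar top [ 0.4067 -0.2194]
bowl rim [ 0.6705 -0.291 ]
canbase [0.5844 0.0268] cap top [0.5843 0.0279]
cap scene [0.5872 0.0376] tri [0.5865 0.0359 0.2186]
big caps tri
bigL base [0.4639 0.0477] bigR [0.6982 0.0905]
bigR cap in scene (h?) [array([0.6931, 0.096 ]), array([0.7007, 0.1058]), array([0.7083, 0.1156]), array([0.7158, 0.1254])]
```

>>> apply_moves([
  [0,0,-30,0,0,0,0.4],
  [0,0,-40,0,0,0,0.4],
  [0,0,-40,0,0,0,0.4],
  [0,0,-30,0,0,0,0.4],
  [0,0,-10,0,0,0,0.4],
  [0,0,0,0,0,0,0.4],
  [0,0,0,0,0,0,0.4],
  [0,0,0,0,0,0,0.4],
])

```text
t: 1.15
eef_pos: [0.6722, -0.0, 0.3774]
tool_rot: [0.001, 1.0, 0.0, -0.007]
contact_force: [0.0, -0.4, -0.0]
gripper_width: 0.303
```

```bash
python3 - <<'E'
from h import *
o=bot.get_obs();print(o['t'],o['eef_pos'],o['gripper_width'],o['contact_force'])
c=imaging.get_calibration('wrist'); import pickle; pickle.dump(c,open('w1.pkl','wb'))
a=imaging.read_camera('wrist')[:,:,::-1]; cv2.imwrite('pics/w1.png',a)
a=imaging.read_camera('scene')[:,:,::-1]; cv2.imwrite('pics/sc1.png',a)
a=imaging.read_camera('side')[:,:,::-1]; cv2.imwrite('pics/sd1.png',a)
E
```

```text
1.15 [ 6.72160382e-01 -4.96945872e-05  3.77359781e-01] 0.30321965738890416 [ 0.00751627 -0.37151769 -0.02274463]
```

View pics/w1.png

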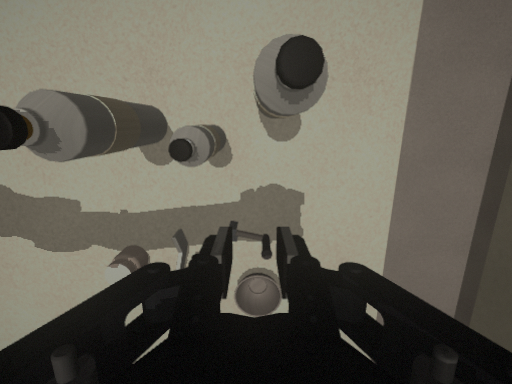

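View pics/sc1.png

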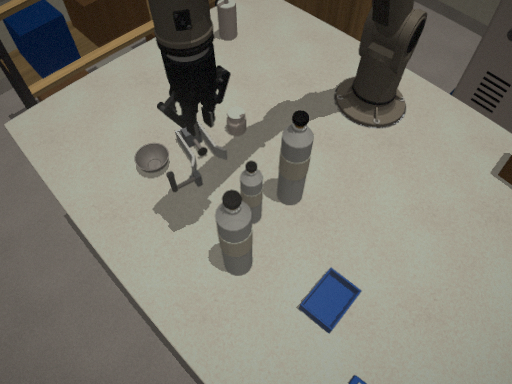

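View pics/sd1.png

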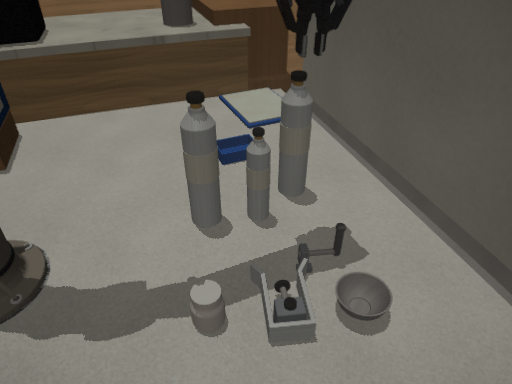

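```bash
python3 - <<'E'
from h import *
import pickle
a=cv2.imread('pics/sc1.png'); cv2.imwrite('pics/sc1z.png',cv2.resize(a[90:280,130:330],None,fx=3,fy=3,interpolation=cv2.INTER_CUBIC))
cv2.imwrite('pics/sc1y.png',cv2.resize(a[0:60,190:260],None,fx=8,fy=8,interpolation=cv2.INTER_CUBIC))
print('far can base',onz('scene',228,37,0))
print('L cap',tri([('side',195,98),('scene',300,119)]),'R cap',tri([('side',299,76),('scene',232,199)]),'S cap',tri([('side',258.5,132),('scene',251,167)]))
p=onz('side',247.2,205,.0),onz('side',269.3,205,.0)
# small can width at side: left/right silhouettes at row ~180
c=imaging.get_calibration('side');E=c['extrinsics']
d=np.linalg.norm(E[:3,3]-np.array([.585,.03,.06]));print('dist',d,'width',(357-268)/4*d/380)
w=pickle.load(open('w1.pkl','rb'))
print('wrist cap',onz('wrist',180,150,.222,w))
E
```

```text
far can base [ 0.10782733 -0.58963055  0.        ]
L cap [0.46673611 0.06224626 0.29768663] R cap [0.70412161 0.10816694 0.29926455] S cap [0.58764887 0.03727687 0.21688805]
dist 0.8768314147956396 width 0.05134078678737627
wrist cap [0.58770316 0.03656352 0.222     ]
```

View pics/sc1z.png

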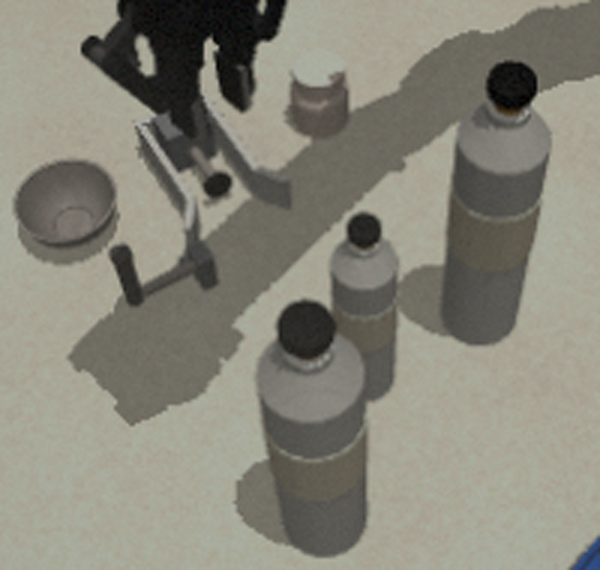

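View pics/sc1y.png

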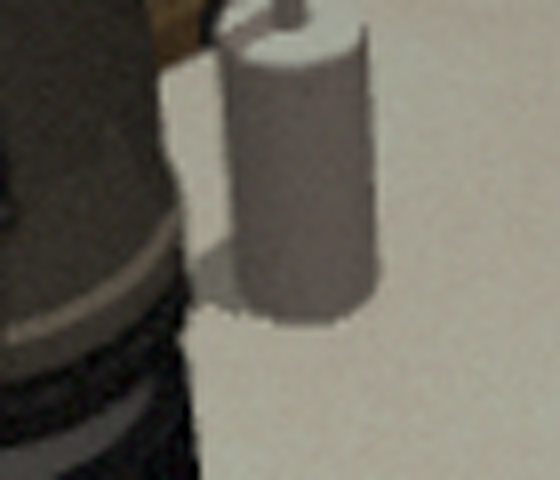

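```bash
cat > fit.py <<'E'
from h import *
from scipy.optimize import least_squares
s=lambda x,y:(180+(x+.5)/3.6-.5,210+(y+.5)/3.6-.5)
z=lambda x,y:(130+(x+.5)/3-.5,90+(y+.5)/3-.5)
def W(p,h): c,t=np.cos(p[2]),np.sin(p[2]); return np.array([p[0]+c*h[0]-t*h[1],p[1]+t*h[0]+c*h[1],h[2]])
O=[('side',s(333,410),(.115,-.031,.045)),('side',s(465,399),(.115,.031,.045)),('side',s(300,232),(.005,-.031,.045)),('side',s(430,216),(.005,.031,.045)),
('side',s(278,212),(-.025,-.05,.045)),('side',s(453,177),(-.025,.05,.045)),('side',s(580,56),'post'),
('scene',z(252,177),(.005,-.031,.045)),('scene',z(290,184),(-.025,-.05,.045)),('scene',z(121,252),'post')]
cal={n:imaging.get_calibration(n) for n in('side','scene')}
def res(p):
    r=[]
    for n,uv,h in O:
        if h=='post': h=(-.052,.131-p[3],.096)
        r+=list(proj(n,W(p,h),cal[n])-np.array(uv))
    return r
if __name__=='__main__':
    r=least_squares(res,[.5555,-.1885,-1.8,.004],loss='soft_l1'); print(r.x,np.degrees(r.x[2])); print(np.array(r.fun).reshape(-1,2).round(1))
    p=r.x;np.save('hold.npy',p)
    # pad face: solve from pad centre pixel in both views
    P=tri([('side',*s(369,273)),('scene',*z(217,185))]);print('pad',P)
    for n,uv in(('side',s(369,273)),('scene',z(217,185))):
        q=onz(n,*uv,.024)[:2]-p[:2];c,t=np.cos(p[2]),np.sin(p[2]);print(n,'pad in holder',c*q[0]+t*q[1],-t*q[0]+c*q[1])
    for hx in(-.3,-.2,-.1,-.05,0):print(hx,W(p,(hx,0,0))[:2])
    q=np.array([.587,.0365])-p[:2];print('can in holder',c*q[0]+t*q[1],-t*q[0]+c*q[1]); print('post',W(p,(-.052,.131-p[3],.096)))
E
python3 fit.py
python3 - <<'E'
from fit import *
p=np.load('hold.npy')
for n,f,(x0,y0,x1,y1) in (('side','sd1',(180,110,400,350)),('scene','sc1',(130,90,330,280))):
    a=cv2.imread(f'pics/{f}.png')[y0:y1,x0:x1];a=cv2.resize(a,None,fx=2.4,fy=2.4)
    def L(pts,col):
        q=np.array([(proj(n,W(p,h),cal[n])-[x0,y0]+.5)*2.4 for h in pts]).round().astype(int);cv2.polylines(a,[q],False,col,1)
    for sg in(-1,1):
        for zz in(0,.045):L([(-.025,sg*.05,zz),(.005,sg*.031,zz),(.115,sg*.031,zz)],(0,0,255))
    L([(-.052,.131-p[3],0),(-.052,.131-p[3],.096)],(0,255,0)); L([(-.052,.05,.028),(-.052,.131,.028)],(255,0,0))
    for zz in(0,.18):
        cc=[(.587+.026*np.cos(t),.0365+.026*np.sin(t),zz) for t in np.linspace(0,6.3,30)]
        q=np.array([(proj(n,h,cal[n])-[x0,y0]+.5)*2.4 for h in cc]).round().astype(int);cv2.polylines(a,[q],True,(255,255,0),1)
    cv2.imwrite(f'pics/ov_{n}.png',a)
E
```

```text
[ 0.55643539 -0.18706508 -1.80560252  0.00961878] -103.45340414637452
[[ 0.1 -0.5]
 [ 0.9 -0.3]
 [ 1.8 -1.8]
 [-1.3  0.5]
 [-3.7 -7.3]
 [-0.8 -0.9]
 [-0.2  1.4]
 [-0.6 -3.2]
 [-2.5 -1.1]
 [-1.1 -2.3]]
pad [ 0.55191461 -0.20637525  0.02236471]
side pad in holder 0.021265422795009738 4.329657783245372e-05
scene pad in holder 0.018512626543415366 0.0002908685726883539
-0.3 [0.62623174 0.10470276]
-0.2 [0.60296629 0.00744681]
-0.1 [ 0.57970084 -0.08980913]
-0.05 [ 0.56806811 -0.13843711]
0 [ 0.55643539 -0.18706508]
can in holder -0.22454132447275268 -0.022287521815963076
post [ 0.68658387 -0.16473188  0.096     ]
```

View pics/ov_side.png

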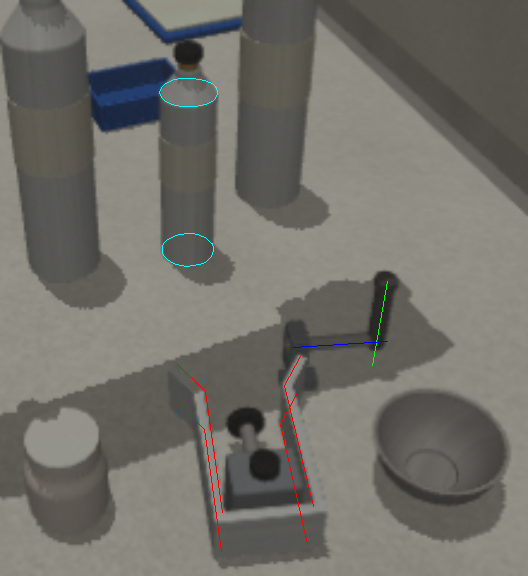

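View pics/ov_scene.png

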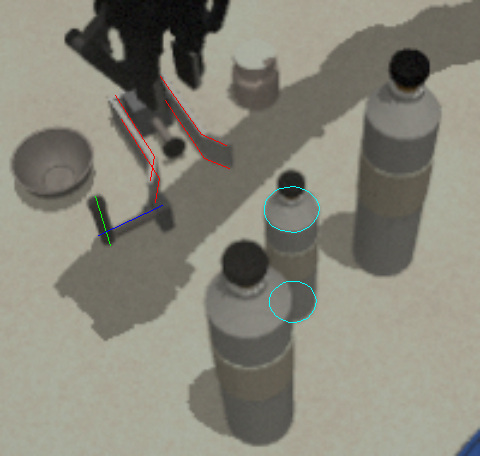

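```bash
python3 - <<'E'
import cv2,numpy as np
a=cv2.imread('pics/sd1.png')[252:345,240:325]
a=cv2.resize(a,None,fx=6.4,fy=6.4,interpolation=cv2.INTER_LANCZOS4); a=np.clip(a.astype(float)*1.7,0,255).astype(np.uint8)
cv2.imwrite('pics/z2.png',a)
a=cv2.imread('pics/sc1.png')[110:195,165:240]
a=cv2.resize(a,None,fx=7,fy=7,interpolation=cv2.INTER_LANCZOS4); a=np.clip(a.astype(float)*1.5,0,255).astype(np.uint8)
cv2.imwrite('pics/z3.png',a)
E
```

```text
(no output)
```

View pics/z2.png

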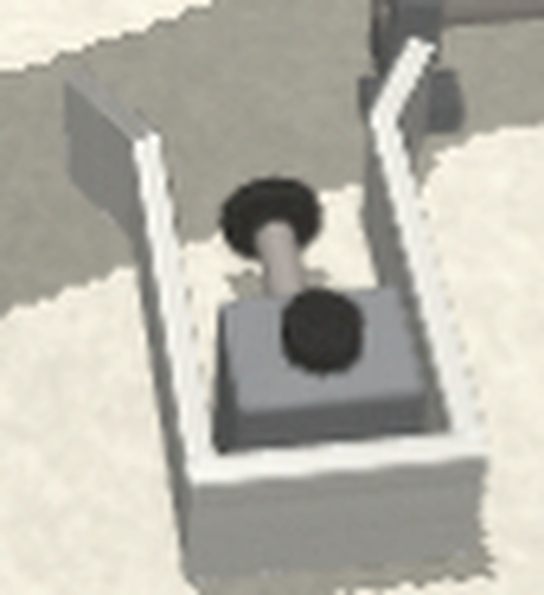

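View pics/z3.png

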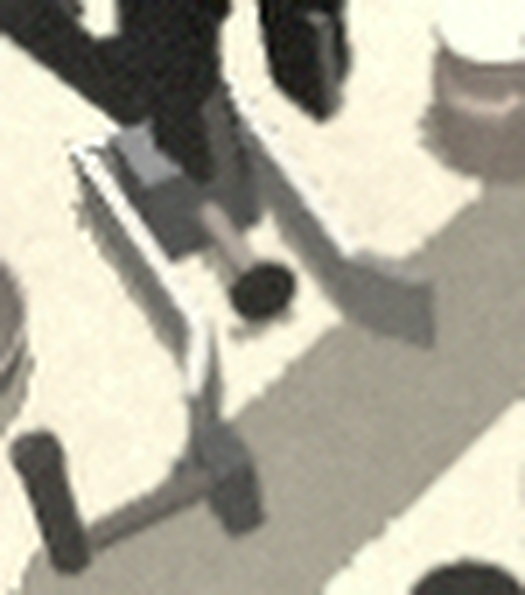

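```bash
python3 - <<'E'
t=open('fit.py').read()
i=t.index("O=[");j=t.index("cal={")
t=t[:i]+'''s2=lambda x,y:(240+(x+.5)/6.4-.5,252+(y+.5)/6.4-.5)
z3=lambda x,y:(165+(x+.5)/7-.5,110+(y+.5)/7-.5)
O=[('side',s2(212,465),(.115,-.031,.045)),('side',s2(450,440),(.115,.031,.045)),('side',s2(160,138),(.005,-.031,.045)),('side',s2(372,120),(.005,.031,.045)),
('side',s2(84,75),(-.025,-.05,.045)),('side',s2(416,40),(-.025,.05,.045)),('side',s(580,56),'post'),
('scene',z3(345,262),(.005,-.031,.045)),('scene',z3(432,288),(-.025,-.05,.045)),('scene',z3(207,322),(.005,.031,.045)),('scene',z3(37,442),'post')]
'''+t[j:]
open('fit.py','w').write(t)
E
python3 fit.py
```

```text
[ 0.55548179 -0.18702759 -1.78816268  0.007274  ] -102.45417463876662
[[ 0.2 -0.9]
 [ 0.4 -0.4]
 [-0.2 -0.5]
 [-0.4 -0.3]
 [-0.2 -1.6]
 [-0.7 -0.2]
 [-0.2  0.7]
 [-0.7 -1.8]
 [-2.2 -1.3]
 [-0.3 -1.3]
 [-0.8 -0.8]]
pad [ 0.55191461 -0.20637525  0.02236471]
side pad in holder 0.021093899773380807 0.0006116842586672863
scene pad in holder 0.01834583953850156 0.0009072245112630144
-0.3 [0.6201794  0.10591305]
-0.2 [0.59861353 0.00826617]
-0.1 [ 0.57704766 -0.08938071]
-0.05 [ 0.56626473 -0.13820415]
0 [ 0.55548179 -0.18702759]
can in holder -0.22506489387102552 -0.017429124038770158
post [ 0.68751063 -0.1629338   0.096     ]
```

>>> apply_moves([
  [-29,-42,0,0,0,0,0.4],
  [-29,-42,0,0,0,0,0.4],
  [-28,-41,0,0,0,0,0.4],
  [0,0,0,-9,0,0,0.4],
  [0,0,0,-9,0,0,0.4],
  [0,0,0,-9,0,0,0.4],
  [0,0,0,-9,0,0,0.4],
  [0,0,0,0,0,0,0.4],
])

```text
t: 2.3
eef_pos: [0.5841, 0.1276, 0.3777]
tool_rot: [0.318, 0.948, 0.001, -0.006]
contact_force: [-1.2, 0.9, -0.2]
gripper_width: 0.297
```

```bash
cat > st.py <<'E'
from h import *
import sys
from scipy.spatial.transform import Rotation as R
def state():
    o=bot.get_obs();q=o['tool_rot'];r=R.from_quat([q[1],q[2],q[3],q[0]]);M=r.as_matrix()
    p=np.load('hold.npy');c,t=np.cos(p[2]),np.sin(p[2]);d=o['eef_pos'][:2]-p[:2]
    print('t',round(o['t'],2),'pos',o['eef_pos'].round(4),'holder',np.round([c*d[0]+t*d[1],-t*d[0]+c*d[1]],4),'F',o['contact_force'].round(1),'w',round(o['gripper_width'],3))
    print('tilt',round(np.degrees(np.arccos(-M[2,2])),1),'heading z',round(np.degrees(np.arctan2(M[1,2],M[0,2])),1),'x axis z',M[2,0].round(3),'q',o['q'].round(2))
    return o,M
def snap(tag,names=('side','scene')):
    for n in names: cv2.imwrite(f'pics/{tag}_{n}.png',imaging.read_camera(n)[:,:,::-1])
if __name__=='__main__':
    state()
    if len(sys.argv)>1: snap(sys.argv[1],sys.argv[2:] or ('side','scene'))
E
python3 st.py a1
```

```text
t 2.3 pos [0.5841 0.1276 0.3777] holder [-0.3134 -0.0399] F [-1.2  0.9 -0.2] w 0.297
tilt 37.1 heading z -91.0 x axis z -0.012 q [-0.6   0.42 -0.    1.47  0.52  1.66 -0.66]
```

View pics/a1_side.png

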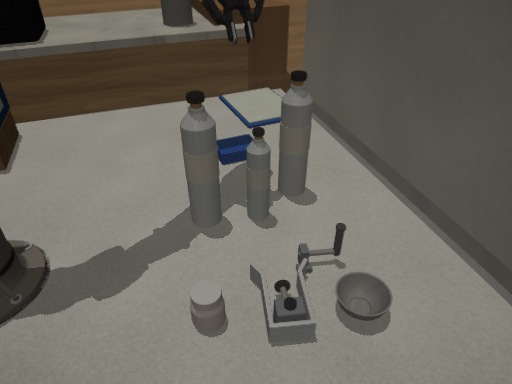

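View pics/a1_scene.png

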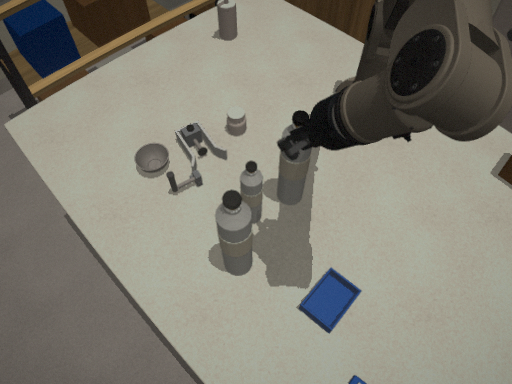

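>>> apply_moves([
  [0,-22,29,0,0,0,0.4],
  [0,-22,29,0,0,0,0.4],
  [0,-22,29,0,0,0,0.4],
  [0,-22,29,0,0,0,0.4],
  [0,-22,29,0,0,0,0.4],
  [0,-22,29,0,0,0,0.4],
  [0,-22,29,0,0,0,0.4],
  [0,0,0,0,0,0,0.4],
])

```text
t: 3.4
eef_pos: [0.5942, 0.1111, 0.1313]
tool_rot: [0.304, 0.952, -0.023, 0.001]
contact_force: [0.3, -0.9, 0.4]
gripper_width: 0.299
```

```bash
python3 st.py a2
```

```text
t 3.4 pos [0.5942 0.1111 0.1313] holder [-0.2995 -0.0264] F [ 0.3 -0.9  0.4] w 0.299
tilt 35.4 heading z -91.2 x axis z 0.017 q [-0.56  0.64  0.    1.69  0.54  1.24 -0.9 ]
```

View pics/a2_side.png

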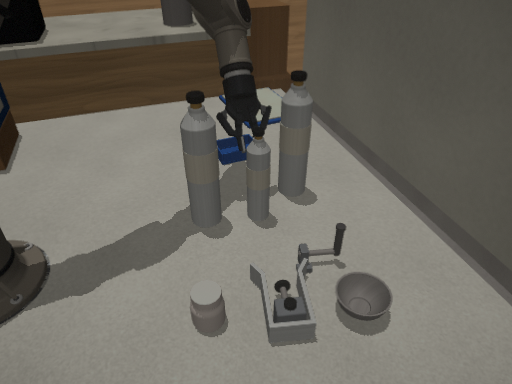

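View pics/a2_scene.png

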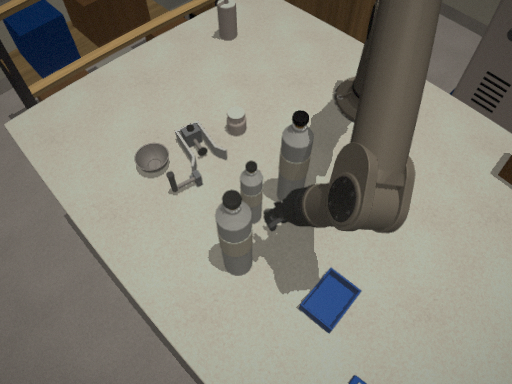

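>>> apply_moves([
  [-2,-17,24,0,-1,0,0.4],
  [-2,-17,24,0,0,0,0.4],
  [-2,-17,24,0,0,0,0.4],
  [-1,-13,18,0,0,0,0.4],
  [0,0,0,0,0,0,0.4],
  [0,0,0,0,0,0,0.4],
  [0,0,0,0,0,0,0.4],
  [0,0,0,0,0,0,0.4],
])

```text
t: 4.5
eef_pos: [0.6017, 0.1149, 0.0362]
tool_rot: [0.296, 0.954, -0.033, 0.006]
contact_force: [0.2, -0.1, -0.1]
gripper_width: 0.299
```

```bash
python3 st.py a3 side scene wrist
```

```text
t 4.5 pos [0.6017 0.1149 0.0362] holder [-0.3048 -0.0199] F [ 0.2 -0.1 -0.1] w 0.299
tilt 34.5 heading z -90.9 x axis z 0.031 q [-0.56  0.77  0.01  1.7   0.56  1.09 -0.99]
```

View pics/a3_side.png

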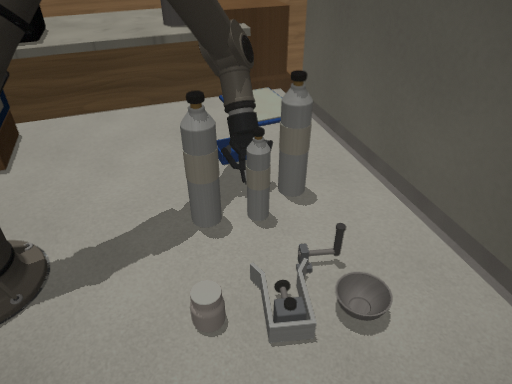

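View pics/a3_wrist.png

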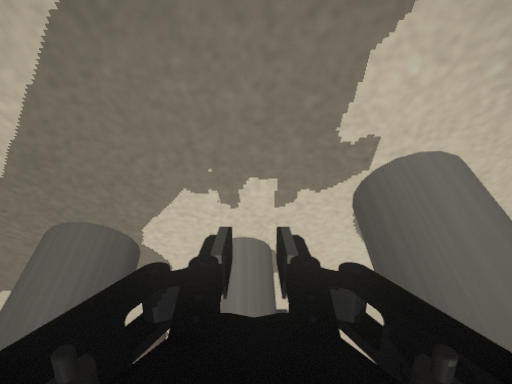

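```bash
cat >> st.py <<'E'
def plan(hx,hy,z,head_deg,tilt_deg):
    """tool-frame translation(mm) and rotvec(deg) to target TCP in holder frame"""
    o,M=state();p=np.load('hold.npy');c,t=np.cos(p[2]),np.sin(p[2])
    T=np.array([p[0]+c*hx-t*hy,p[1]+t*hx+c*hy,z]);a=np.radians(head_deg);b=np.radians(tilt_deg)
    zt=np.array([np.sin(b)*np.cos(a),np.sin(b)*np.sin(a),-np.cos(b)]);xt=np.cross([0,0,-1],zt) if b>0.01 else None
    xt=np.array([-np.sin(a),np.cos(a),0]) 
    if xt@M[:,0]<0: xt=-xt
    N=np.column_stack([xt,np.cross(zt,xt),zt])
    print('move',(M.T@(T-o['eef_pos'])*1000).round(1),'rot',np.degrees(R.from_matrix(M.T@N).as_rotvec()).round(1),'world d',((T-o['eef_pos'])*1000).round(1))
E
python3 - <<'E'
from st import *
c=imaging.get_calibration('wrist')
for u,v in((231,250),(252,240),(273,250),(44,250),(140,250)): print(u,v,onz('wrist',u,v,0,c).round(4))
print(proj('wrist',(.587,.0365,0),c),proj('wrist',(.587,.0625,0),c),c['extrinsics'])
plan(-.300,-.018,.013,-90,36)
E
```

```text
231 250 [0.5777 0.0416 0.    ]
252 240 [0.5972 0.0565 0.    ]
273 250 [0.6147 0.0373 0.    ]
44 250 [0.423  0.0602 0.    ]
140 250 [0.5002 0.0508 0.    ]
[242.05950243 252.16776473] [239.05966539 236.97177174] [[ 0.99771796 -0.06183192 -0.0271237   0.60718862]
 [-0.06060128 -0.64292498 -0.76352797  0.25009623]
 [ 0.0297719   0.76342929 -0.64520489  0.11462363]
 [ 0.          0.          0.          1.        ]]
t 4.65 pos [0.6015 0.1148 0.0358] holder [-0.3046 -0.0202] F [-0.8  0.1 -0.1] w 0.302
tilt 34.5 heading z -90.9 x axis z 0.03 q [-0.56  0.77  0.01  1.7   0.56  1.09 -0.99]
move [ 0.8 -8.9 21.6] rot [-1.5  0.6 -3.8] world d [  1.2  -5.  -22.8]
```

```bash
python3 - <<'E'
t=open('st.py').read()
t=t.replace("def plan(hx,hy,z,head_deg,tilt_deg):","def plan(hx,hy,z,head_deg,tilt_deg,world=False):").replace("a=np.radians(head_deg)","\n    if world: T=np.array([hx,hy,z])\n    a=np.radians(head_deg)")
open('st.py','w').write(t)
E
python3 - <<'E'
from st import *
plan(.588,.11,.014,-90,36,True)
E
```

```text
t 4.65 pos [0.6015 0.1148 0.0358] holder [-0.3046 -0.0202] F [-0.8  0.1 -0.1] w 0.302
tilt 34.5 heading z -90.9 x axis z 0.03 q [-0.56  0.77  0.01  1.7   0.56  1.09 -0.99]
move [-13.8  -7.5  20.8] rot [-1.5  0.6 -3.8] world d [-13.5  -4.8 -21.8]
```

>>> apply_moves([
  [-7,-4,10,-1,0.3,-2,0.4],
  [-7,-4,10,-0.5,0.3,-2,0.4],
  [0,0,0,0,0,0,0.4],
  [0,0,0,0,0,0,0.4],
  [0,0,0,0,0,0,0.4],
  [0,0,0,0,0,0,0.4],
  [0,0,0,0,0,0,0.4],
  [0,0,0,0,0,0,0.4],
])

```text
t: 5.65
eef_pos: [0.5865, 0.1101, 0.0128]
tool_rot: [0.31, 0.951, 0.004, -0.001]
contact_force: [0.0, -0.5, 0.5]
gripper_width: 0.299
```

```bash
python3 - <<'E'
from st import *
plan(.588,.075,.014,-90,36,True)
snap('a4',['wrist','side'])
E
```

```text
t 5.65 pos [0.5865 0.1101 0.0128] holder [-0.2968 -0.0338] F [ 0.  -0.5  0.5] w 0.299
tilt 36.1 heading z -89.9 x axis z -0.005 q [-0.58  0.8   0.01  1.74  0.6   1.06 -0.98]
move [ 1.2 29.1 19.7] rot [ 0.1 -0.   0.5] world d [  1.5 -35.1   1.2]
```

View pics/a4_wrist.png

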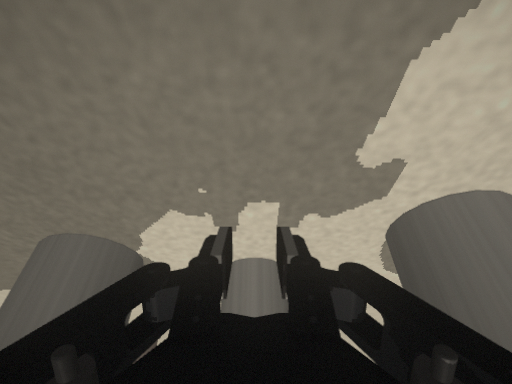

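>>> apply_moves([
  [0,4,3,0,0,0,0.4],
  [0,4,3,0,0,0,0.4],
  [0,4,3,0,0,0,0.4],
  [0,4,3,0,0,0,0.4],
  [0,4,3,0,0,0,0.4],
  [0,4,3,0,0,0,0.4],
  [0,4,3,0,0,0,0.4],
  [0,4,3,0,0,0,0.4],
])

```text
t: 6.75
eef_pos: [0.5868, 0.067, 0.0123]
tool_rot: [0.31, 0.951, 0.004, -0.001]
contact_force: [0.6, 0.3, -0.3]
gripper_width: 0.296
```

```bash
python3 - <<'E'
from st import *
plan(.588,.03,.014,-90,36,True)
snap('a5',['wrist','side'])
E
```

```text
t 6.75 pos [0.5868 0.067  0.0123] holder [-0.2548 -0.0242] F [ 0.6  0.3 -0.3] w 0.296
tilt 36.2 heading z -89.9 x axis z -0.005 q [-0.53  0.78  0.02  1.79  0.63  1.02 -0.96]
move [ 0.9 30.8 20.4] rot [ 0.2 -0.   0.5] world d [  1.2 -37.    1.7]
```

View pics/a5_side.png

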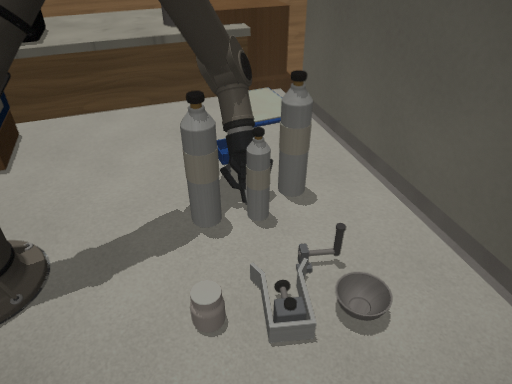

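>>> apply_moves([
  [0,3,2,0,0,0,0.4],
  [0,3,2,0,0,0,0.4],
  [0,3,2,0,0,0,0.4],
  [0,3,2,0,0,0,0.4],
  [0,3,2,0,0,0,0.4],
  [0,3,2,0,0,0,0.4],
  [0,3,2,0,0,0,0.4],
  [0,3,2,0,0,0,0.4],
])

```text
t: 7.85
eef_pos: [0.5873, 0.0394, 0.0127]
tool_rot: [0.308, 0.951, 0.005, -0.0]
contact_force: [0.6, 1.6, -0.5]
gripper_width: 0.297
```

```bash
python3 - <<'E'
from st import *
plan(.588,.03,.014,-90,36,True)
snap('a6',['scene','side'])
a=cv2.imread('pics/a6_side.png')[100:250,180:330];cv2.imwrite('pics/a6z.png',cv2.resize(a,None,fx=4,fy=4,interpolation=cv2.INTER_CUBIC))
E
```

```text
t 7.85 pos [0.5873 0.0394 0.0127] holder [-0.2279 -0.0178] F [ 0.6  1.6 -0.5] w 0.297
tilt 35.9 heading z -89.8 x axis z -0.004 q [-0.5   0.77  0.04  1.82  0.65  0.98 -0.94]
move [0.6 8.4 4.5] rot [-0.1 -0.1  0.6] world d [ 0.7 -9.4  1.3]
```

View pics/a6z.png

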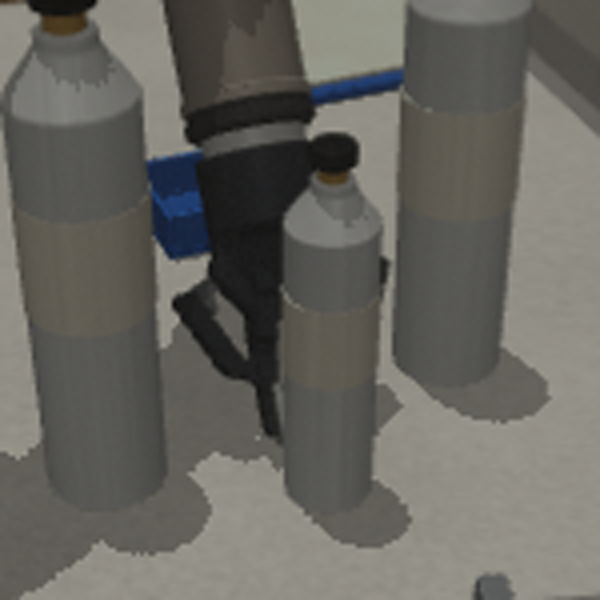

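```bash
python3 - <<'E'
from st import *
plan(-.178,-.010,.013,-97,36)
E
```

```text
t 7.95 pos [0.5873 0.0388 0.013 ] holder [-0.2274 -0.0177] F [ 0.2  1.1 -1.2] w 0.302
tilt 36.0 heading z -89.8 x axis z -0.004 q [-0.5   0.77  0.04  1.82  0.65  0.98 -0.94]
move [-3.6 40.4 29.2] rot [-0.  -4.2  6.2] world d [ -3.2 -49.9   0. ]
```

>>> apply_moves([
  [0,4,3,0,-0.5,0.8,0.4],
  [0,5,3.7,0,-0.5,0.8,0.4],
  [0,5,3.7,0,-0.5,0.8,0.4],
  [0,5,3.7,0,-0.5,0.8,0.4],
  [0,5,3.7,0,-0.5,0.8,0.4],
  [0,5,3.7,0,-0.5,0.8,0.4],
  [0,5,3.7,0,-0.5,0.8,0.4],
  [0,5,3.7,0,-0.5,0.8,0.4],
])

```text
t: 8.95
eef_pos: [0.5853, -0.0121, 0.0127]
tool_rot: [0.308, 0.949, -0.063, -0.017]
contact_force: [-0.0, 2.1, 0.0]
gripper_width: 0.301
```

```bash
python3 - <<'E'
from st import *
plan(-.128,-.003,.013,-102.5,36)
snap('a7',['scene','side'])
a=cv2.imread('pics/a7_side.png')[120:320,180:380];cv2.imwrite('pics/a7z.png',cv2.resize(a,None,fx=3,fy=3,interpolation=cv2.INTER_CUBIC))
E
```

```text
t 8.95 pos [ 0.5853 -0.0121  0.0127] holder [-0.1773 -0.0086] F [-0.   2.1  0. ] w 0.301
tilt 35.9 heading z -96.9 x axis z 0.007 q [-0.43  0.77  0.07  1.81  0.61  0.98 -0.96]
move [ 1.3 40.4 28.8] rot [-0.1 -3.3  3.8] world d [ -5.1 -49.3   0.3]
```

View pics/a7z.png

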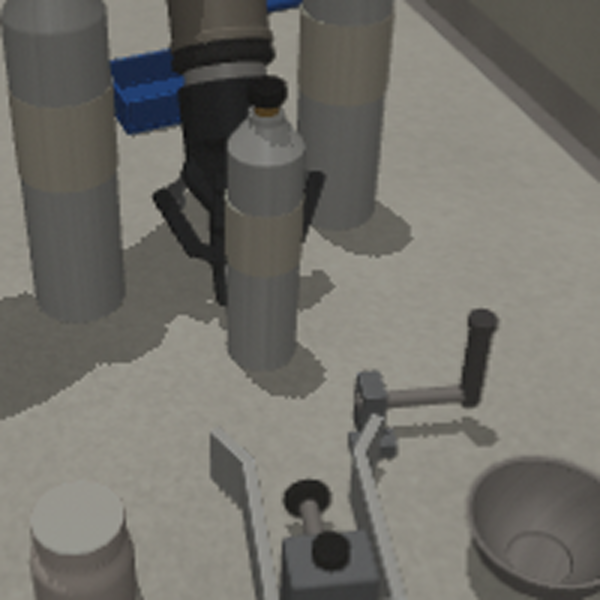

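View pics/a7_scene.png

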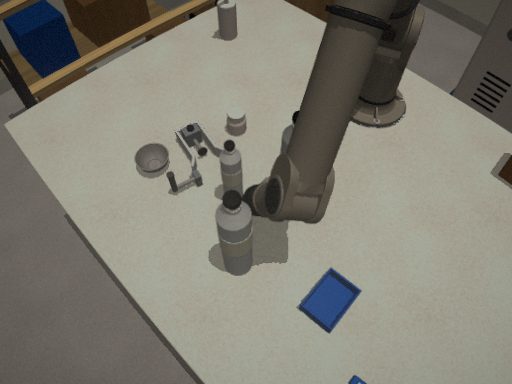

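```bash
cat >> st.py <<'E'
def canh(su,sv,cu=None,cv=None):
    p=np.load('hold.npy');c,t=np.cos(p[2]),np.sin(p[2])
    for P in [onz('side',su,sv,.222)]+([onz('scene',cu,cv,.222),tri([('side',su,sv),('scene',cu,cv)])] if cu else []):
        d=P[:2]-p[:2];print('can holder',np.round([c*d[0]+t*d[1],-t*d[0]+c*d[1]],4),'z',P[2].round(3))
E
python3 - <<'E'
from st import *
canh(269,150,229.5,146)
E
```

```text
can holder [-0.1395 -0.0062] z 0.222
can holder [-0.1538 -0.0054] z 0.222
can holder [-0.1496 -0.006 ] z 0.217
```

>>> apply_moves([
  [0,5,3.6,0,-0.4,0.5,0.4],
  [0,5,3.6,0,-0.4,0.5,0.4],
  [0.3,5,3.6,0,-0.4,0.5,0.4],
  [0.3,5,3.6,0,-0.4,0.5,0.4],
  [0.5,5,3.6,0,-0.4,0.5,0.4],
  [0.5,5,3.6,0,-0.4,0.5,0.4],
  [0.6,5,3.6,0,-0.4,0.5,0.4],
  [0.6,4,3,0,-0.4,0.4,0.4],
])

```text
t: 10.05
eef_pos: [0.5792, -0.0632, 0.0127]
tool_rot: [0.306, 0.945, -0.106, -0.034]
contact_force: [0.5, 3.2, 0.0]
gripper_width: 0.304
```

```bash
python3 - <<'E'
from st import *
plan(-.08,-.000,.013,-102.5,36)
snap('a8',['scene','side'])
a=cv2.imread('pics/a8_side.png')[120:320,180:380];cv2.imwrite('pics/a8z.png',cv2.resize(a,None,fx=3,fy=3,interpolation=cv2.INTER_CUBIC))
a=cv2.imread('pics/a8_scene.png')[100:230,150:300];cv2.imwrite('pics/a8y.png',cv2.resize(a,None,fx=4,fy=4,interpolation=cv2.INTER_CUBIC))
E
```

```text
t 10.05 pos [ 0.5792 -0.0632  0.0127] holder [-0.1261 -0.0035] F [0.5 3.2 0. ] w 0.304
tilt 35.9 heading z -102.8 x axis z 0.001 q [-0.36  0.77  0.09  1.81  0.58  0.98 -0.94]
move [ 3.8 37.5 26.8] rot [-0.1  0.2 -0.3] world d [ -6.5 -45.8   0.3]
```

View pics/a8z.png

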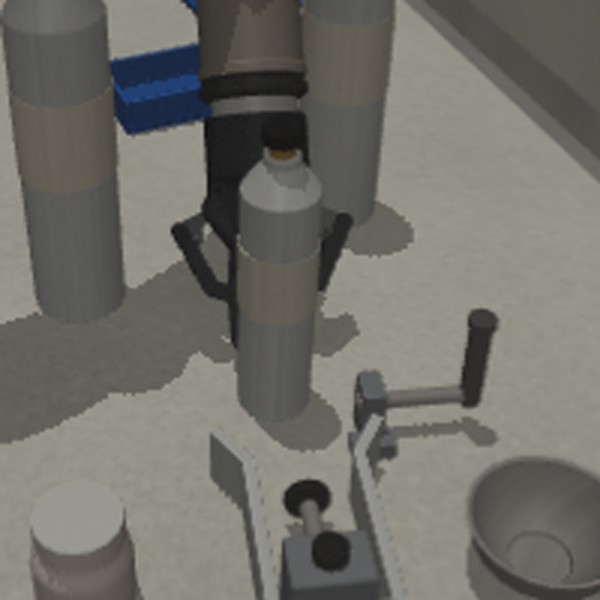

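View pics/a8y.png

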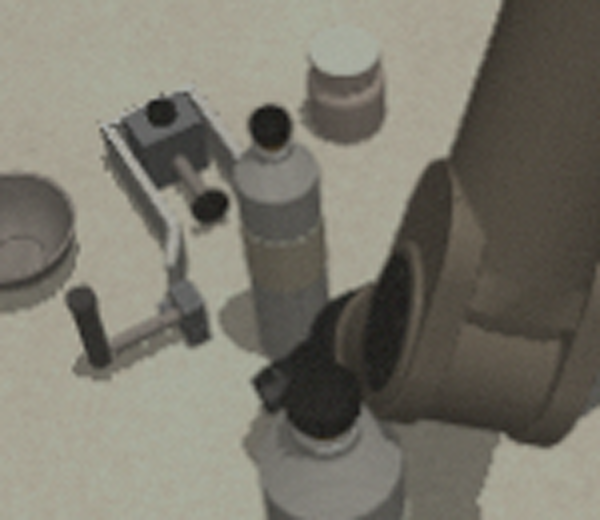

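```bash
python3 - <<'E'
from st import *
canh(274.2,164.2,217.4,131.6)
o,M=state()
for u,v in((347,218),(178,230),(320,292),(225,292),(237,345)):
    oo,d=ray('side',180+u/3,120+v/3); n=M[:,1]; P=oo+d*((o['eef_pos']-oo)@n)/(d@n); print(u,v,'tool',((P-o['eef_pos'])@M*1000).round(1),'z',P[2].round(4))
E
```

```text
can holder [-0.088 -0.004] z 0.222
can holder [-0.1015 -0.0029] z 0.222
can holder [-0.097  -0.0036] z 0.217
t 10.15 pos [ 0.5791 -0.064   0.0129] holder [-0.1253 -0.0034] F [ 0.3  2.3 -0.7] w 0.299
tilt 35.9 heading z -102.8 x axis z 0.001 q [-0.36  0.77  0.09  1.81  0.58  0.98 -0.94]
347 218 tool [ 64.3  -0.  -92.9] z 0.0882
178 230 tool [-59.7   0.  -91.6] z 0.0871
320 292 tool [ 41.2  -0.  -40.1] z 0.0454
225 292 tool [-28.3   0.  -44.6] z 0.049
237 345 tool [-21.9  -0.   -5.6] z 0.0174
```

>>> apply_moves([
  [0.6,4.8,3.4,0,0,0,0.4],
  [0.6,4.8,3.4,0,0,0,0.4],
  [0.6,4.8,3.4,0,0,0,0.4],
  [0.6,4.8,3.4,0,0,0,0.4],
  [0.5,4.8,3.4,0,0,0,0.4],
  [0.5,4.8,3.4,0,0,0,0.4],
  [0.5,4.8,3.4,0,0,0,0.4],
  [0.4,3.5,2.5,0,0,0,0.4],
])

```text
t: 11.15
eef_pos: [0.5723, -0.1122, 0.013]
tool_rot: [0.306, 0.945, -0.107, -0.035]
contact_force: [0.9, 3.1, -0.9]
gripper_width: 0.299
```

```bash
python3 - <<'E'
from st import *
plan(-.05,-.000,.013,-102.5,36)
snap('a9',['scene','side'])
a=cv2.imread('pics/a9_side.png')[150:350,190:360];cv2.imwrite('pics/a9z.png',cv2.resize(a,None,fx=3,fy=3,interpolation=cv2.INTER_CUBIC))
a=cv2.imread('pics/a9_scene.png')[100:230,150:300];cv2.imwrite('pics/a9y.png',cv2.resize(a,None,fx=4,fy=4,interpolation=cv2.INTER_CUBIC))
E
```

```text
t 11.15 pos [ 0.5723 -0.1122  0.013 ] holder [-0.0767  0.0003] F [ 0.9  3.1 -0.9] w 0.299
tilt 35.9 heading z -102.9 x axis z -0.0 q [-0.31  0.76  0.12  1.85  0.62  0.93 -0.91]
move [-0.1 21.6 15.6] rot [-0.1  0.2 -0.3] world d [ -6. -26.   0.]
```

View pics/a9z.png

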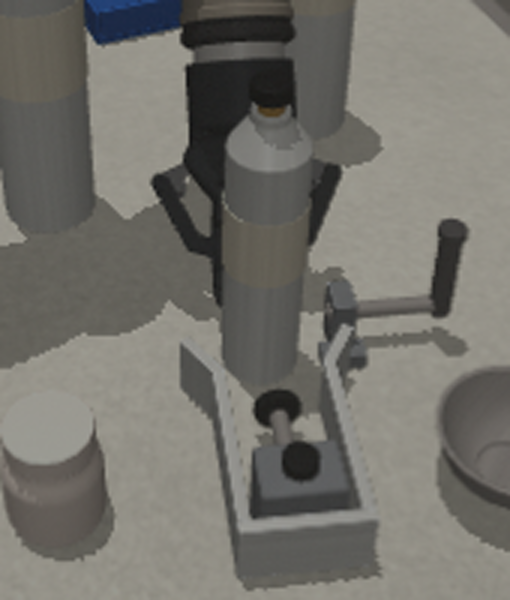

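View pics/a9y.png

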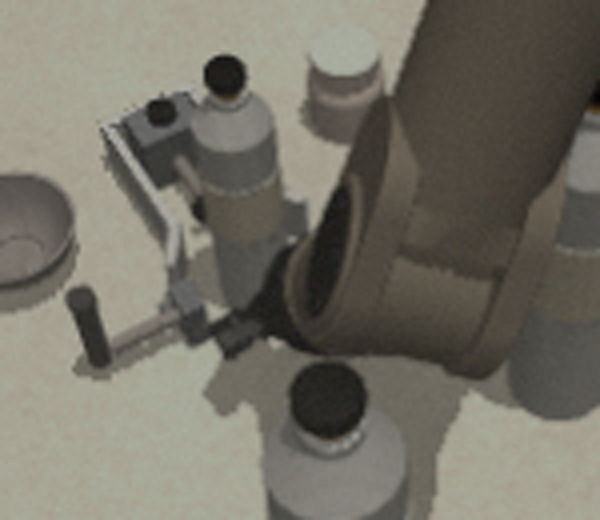

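>>> apply_moves([
  [0,3.4,2.45,0,0,0,0.4],
  [0,3.4,2.45,0,0,0,0.4],
  [0,3.4,2.45,0,0,0,0.4],
  [0,3.4,2.45,0,0,0,0.4],
  [0,2.4,1.7,0,0,0,0.4],
  [0,2.4,1.7,0,0,0,0.4],
  [0,1.6,1.2,0,0,0,0.4],
  [0,1.6,1.2,0,0,0,0.4],
])

```text
t: 12.25
eef_pos: [0.5664, -0.1393, 0.0131]
tool_rot: [0.306, 0.945, -0.106, -0.034]
contact_force: [-0.6, 3.8, -0.3]
gripper_width: 0.301
```

```bash
python3 - <<'E'
from st import *
plan(-.04,-.000,.013,-102.5,36)
snap('b1',['scene','side'])
a=cv2.imread('pics/b1_side.png')[170:350,200:360];cv2.imwrite('pics/b1z.png',cv2.resize(a,None,fx=3.3,fy=3.3,interpolation=cv2.INTER_CUBIC))
a=cv2.imread('pics/b1_scene.png')[100:230,150:300];cv2.imwrite('pics/b1y.png',cv2.resize(a,None,fx=4,fy=4,interpolation=cv2.INTER_CUBIC))
E
```

```text
t 12.25 pos [ 0.5664 -0.1393  0.0131] holder [-0.0489  0.0004] F [-0.6  3.8 -0.3] w 0.301
tilt 35.9 heading z -102.8 x axis z 0.0 q [-0.28  0.75  0.13  1.87  0.64  0.9  -0.89]
move [-0.3  7.2  5.3] rot [-0.1  0.2 -0.3] world d [-2.3 -8.6 -0.1]
```

View pics/b1z.png

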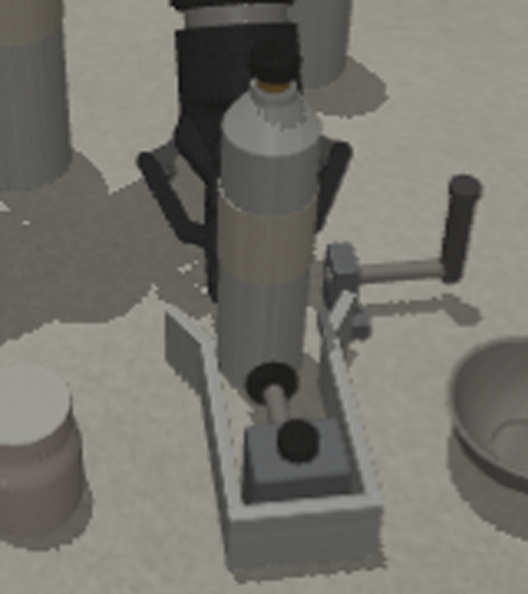

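View pics/b1y.png

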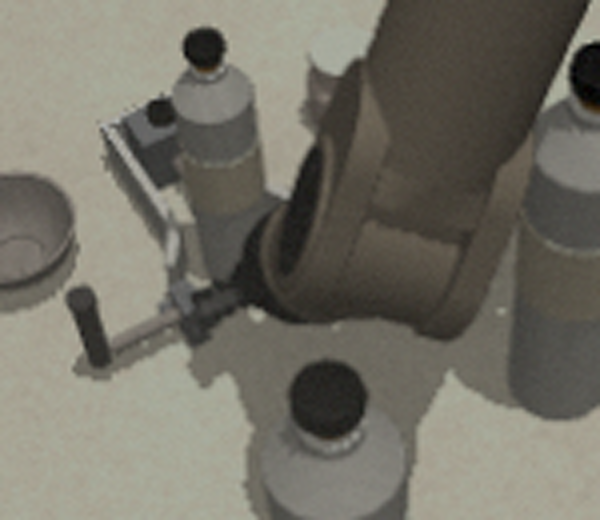

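```bash
python3 - <<'E'
from st import *
canh(283.3,188.8,201.2,112)
E
```

```text
can holder [-0.0115 -0.0005] z 0.222
can holder [-0.0253  0.0002] z 0.222
can holder [-0.0198 -0.0003] z 0.216
```

>>> apply_moves([
  [0,1,0.7,0,0,0,0.4],
  [0,1,0.7,0,0,0,0.4],
  [0,1,0.7,0,0,0,0.4],
  [0,1,0.7,0,0,0,0.4],
  [0,1,0.7,0,0,0,0.4],
  [0,1,0.7,0,0,0,0.4],
  [0,1,0.7,0,0,0,0.4],
  [0,1,0.7,0,0,0,0.4],
])

```text
t: 13.35
eef_pos: [0.5641, -0.1491, 0.0131]
tool_rot: [0.306, 0.945, -0.106, -0.034]
contact_force: [0.2, 3.4, -0.5]
gripper_width: 0.301
```

```bash
python3 - <<'E'
from st import *
plan(-.04,-.000,.013,-102.5,36)
E
```

```text
t 13.35 pos [ 0.5641 -0.1491  0.0131] holder [-0.0389  0.0003] F [ 0.2  3.4 -0.5] w 0.301
tilt 35.9 heading z -102.8 x axis z 0.0 q [-0.27  0.75  0.14  1.88  0.65  0.88 -0.89]
move [-0.3 -0.9 -0.6] rot [-0.1  0.2 -0.3] world d [-0.   1.1 -0.1]
```

>>> apply_moves([
  [0,0.4,0.3,0,0,0,0.4],
  [0,0.4,0.3,0,0,0,0.4],
  [0,0.4,0.3,0,0,0,0.4],
  [0,0.4,0.3,0,0,0,0.4],
  [0,0.4,0.3,0,0,0,0.4],
  [0,0.4,0.3,0,0,0,0.4],
  [0,0.4,0.3,0,0,0,0.4],
  [0,0.4,0.3,0,0,0,0.4],
])

```text
t: 14.35
eef_pos: [0.5642, -0.1493, 0.013]
tool_rot: [0.304, 0.946, -0.105, -0.033]
contact_force: [0.5, 4.8, 0.4]
gripper_width: 0.296
```

```bash
python3 - <<'E'
from st import *
state()
snap('b2',['side'])
a=cv2.imread('pics/b2_side.png')[170:350,200:360];cv2.imwrite('pics/b2z.png',cv2.resize(a,None,fx=3.3,fy=3.3,interpolation=cv2.INTER_CUBIC))
E
```

```text
t 14.35 pos [ 0.5642 -0.1493  0.013 ] holder [-0.0388  0.0004] F [0.5 4.8 0.4] w 0.296
tilt 35.6 heading z -102.6 x axis z 0.001 q [-0.26  0.75  0.13  1.88  0.65  0.88 -0.88]
```

View pics/b2z.png

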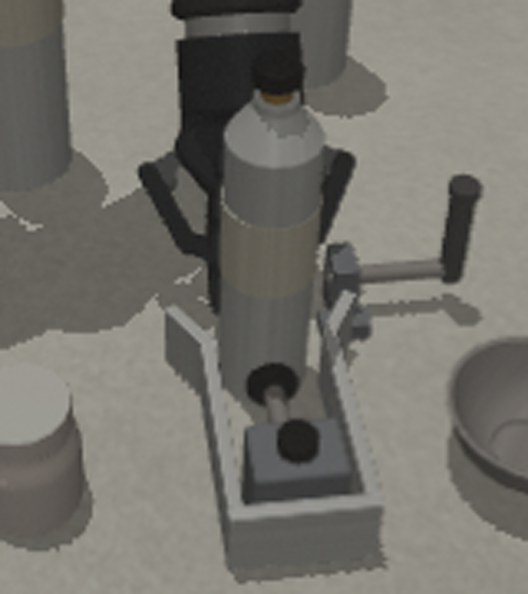

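>>> apply_moves([
  [0,0.7,0.5,0,0,0,0.4],
  [0,0.7,0.5,0,0,0,0.4],
  [0,0.7,0.5,0,0,0,0.4],
  [0,0.7,0.5,0,0,0,0.4],
  [0,0.7,0.5,0,0,0,0.4],
  [0,0.7,0.5,0,0,0,0.4],
  [0,0.7,0.5,0,0,0,0.4],
  [0,0.7,0.5,0,0,0,0.4],
])

```text
t: 15.4
eef_pos: [0.5643, -0.1496, 0.013]
tool_rot: [0.301, 0.948, -0.103, -0.032]
contact_force: [0.2, 6.8, 2.0]
gripper_width: 0.301
```

```bash
python3 - <<'E'
from st import *
state()
E
```

```text
t 15.4 pos [ 0.5643 -0.1496  0.013 ] holder [-0.0384  0.0005] F [0.2 6.8 2. ] w 0.301
tilt 35.2 heading z -102.3 x axis z 0.002 q [-0.26  0.74  0.13  1.88  0.65  0.87 -0.88]
```

```bash
python3 - <<'E'
from st import *
o,M=state()
print('torque world',o['torque'].round(3),'tool F',(M.T@o['contact_force']).round(2),'tool T',(M.T@o['torque']).round(3))
snap('b3',['side','scene','wrist'])
a=cv2.imread('pics/b3_side.png')[200:320,220:340];b=cv2.resize(a,None,fx=5,fy=5,interpolation=cv2.INTER_CUBIC);cv2.imwrite('pics/b3z.png',np.clip(b*1.5,0,255).astype(np.uint8))
a=cv2.imread('pics/b3_scene.png')[90:210,150:270];b=cv2.resize(a,None,fx=5,fy=5,interpolation=cv2.INTER_CUBIC);cv2.imwrite('pics/b3y.png',np.clip(b*1.5,0,255).astype(np.uint8))
E
```

```text
t 15.4 pos [ 0.5643 -0.1496  0.013 ] holder [-0.0384  0.0005] F [0.2 6.8 2. ] w 0.301
tilt 35.2 heading z -102.3 x axis z 0.002 q [-0.26  0.74  0.13  1.88  0.65  0.87 -0.88]
torque world [ 1.481 -0.031 -0.223] tool F [-1.28 -4.27 -5.47] tool T [ 1.453 -0.365  0.018]
```

View pics/b3z.png

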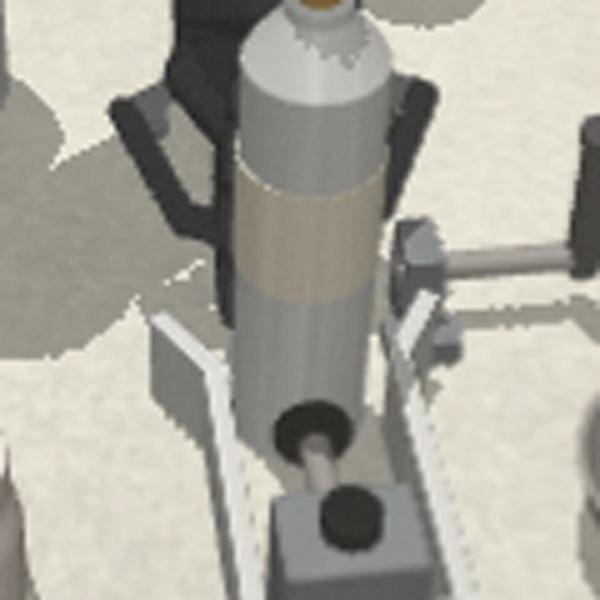

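View pics/b3y.png

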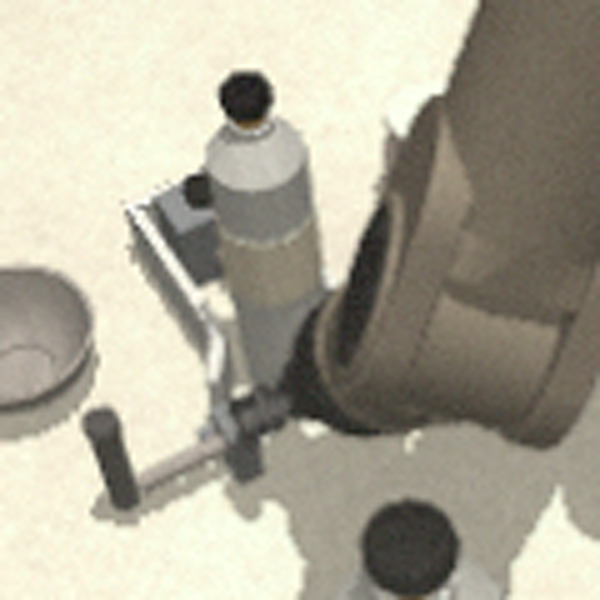

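View pics/b3_wrist.png

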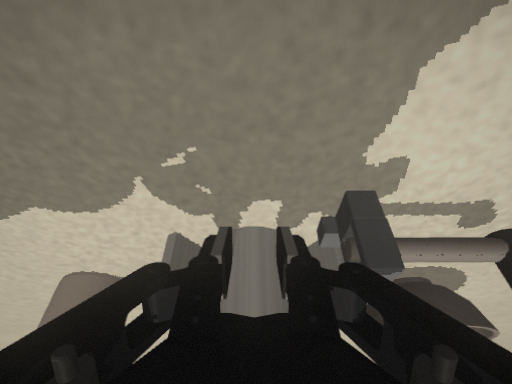

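```bash
python3 - <<'E'
from st import *
o,M=state();c=imaging.get_calibration('wrist');p=np.load('hold.npy');cc,t=np.cos(p[2]),np.sin(p[2])
H=lambda P:np.round([cc*(P[0]-p[0])+t*(P[1]-p[1]),-t*(P[0]-p[0])+cc*(P[1]-p[1]),P[2]],4)
for nm,u,v,z in(('bolttip UL',318,219,.034),('bolttip LL',320,246,.022),('bracket top near',347,192,.045),('bracket top far',346,192,.045),('br top right near',376,192,.045),('br top right far',403,268,0)):
    print(nm,H(onz('wrist',u,v,z,c)))
for hx,hy,hz in((-.065,.048,.045),(-.039,.048,.045),(-.065,.048,0),(-.065,.064,.045),(-.052,.048,.028)):
    P=[p[0]+cc*hx-t*hy,p[1]+t*hx+cc*hy,hz]; print((hx,hy,hz),'px',proj('wrist',P,c).round(0))
n=M[:,1]
for u,v in((370,268),(350,265),(320,262),(303,262),(278,228),(290,228),(302,237)):
    oo,d=ray('wrist',u,v,c);P=oo+d*((o['eef_pos']-oo)@n)/(d@n);print((u,v),'tool',((P-o['eef_pos'])@M*1000).round(0),H(P))
E
python3 - <<'E'
import cv2,numpy as np
a=cv2.imread('pics/b3_wrist.png')[170:370,200:420];b=cv2.resize(a,None,fx=3.5,fy=3,interpolation=cv2.INTER_CUBIC);cv2.imwrite('pics/b3w.png',np.clip(b*2.,0,255).astype(np.uint8))
E
```

```text
t 15.55 pos [ 0.5643 -0.1496  0.013 ] holder [-0.0384  0.0005] F [0.2 6.2 1.9] w 0.295
tilt 35.2 heading z -102.3 x axis z 0.002 q [-0.26  0.74  0.13  1.88  0.65  0.87 -0.88]
bolttip UL [-0.0927  0.0243  0.034 ]
bolttip LL [-0.05    0.0352  0.022 ]
bracket top near [-0.1214  0.0249  0.045 ]
bracket top far [-0.1214  0.0247  0.045 ]
br top right near [-0.1214  0.0325  0.045 ]
br top right far [0.0262 0.1193 0.    ]
(-0.065, 0.048, 0.045) px [365. 277.]
(-0.039, 0.048, 0.045) px [349. 298.]
(-0.065, 0.048, 0) px [343. 196.]
(-0.065, 0.064, 0.045) px [403. 277.]
(-0.052, 0.048, 0.028) px [348. 255.]
(370, 268) tool [ 55.  -0. -29.] [-0.0549  0.0557  0.0364]
(350, 265) tool [ 47.   0. -26.] [-0.0534  0.0472  0.0341]
(320, 262) tool [ 33.   0. -23.] [-0.0517  0.0333  0.0318]
(303, 262) tool [ 24.  -0. -23.] [-0.0517  0.0249  0.0318]
(278, 228) tool [16.  0. 21.] [-0.0263  0.0163 -0.0042]
(290, 228) tool [24.  0. 21.] [-0.0263  0.0242 -0.0042]
(302, 237) tool [29. -0.  7.] [-0.0345  0.0296  0.0074]
```

View pics/b3w.png

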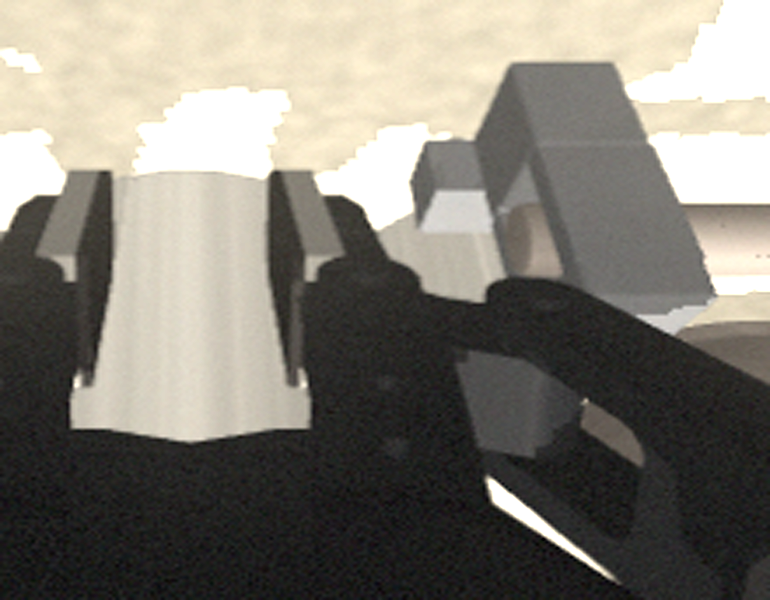

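>>> apply_moves([
  [0,-4,-2.9,0,0,0,0.4],
  [0,-4,-2.9,0,0,0,0.4],
  [0,-4,-2.9,-0.4,0,0,0.8],
  [0,0,0,-0.4,0,0,0.8],
  [0,0,0,0,0,0,0.8],
  [0,0,0,0,0,0,0.8],
  [0,0,0,0,0,0,0.8],
  [0,0,0,0,0,0,0.8],
])

```text
t: 16.55
eef_pos: [0.566, -0.1386, 0.014]
tool_rot: [0.311, 0.944, -0.104, -0.034]
contact_force: [-1.1, -0.6, -0.2]
gripper_width: 0.1
```

```bash
python3 - <<'E'
from st import *
o,M=state();print('T',(M.T@o['torque']).round(3),(M.T@o['contact_force']).round(2))
plan(-.048,0,.013,-102.5,36)
snap('b4',['side','scene','wrist'])
a=cv2.imread('pics/b4_side.png')[200:320,220:340];b=cv2.resize(a,None,fx=5,fy=5,interpolation=cv2.INTER_CUBIC);cv2.imwrite('pics/b4z.png',np.clip(b*1.5,0,255).astype(np.uint8))
a=cv2.imread('pics/b4_wrist.png')[170:370,100:420];b=cv2.resize(a,None,fx=2.5,fy=2.5,interpolation=cv2.INTER_CUBIC);cv2.imwrite('pics/b4w.png',np.clip(b*2.,0,255).astype(np.uint8))
E
```

```text
t 16.55 pos [ 0.566  -0.1386  0.014 ] holder [-0.0495 -0.0002] F [-1.1 -0.6 -0.2] w 0.1
tilt 36.4 heading z -102.6 x axis z 0.0 q [-0.28  0.75  0.13  1.87  0.64  0.9  -0.9 ]
T [ 0.612 -0.043  0.009] [-0.96  0.55  0.6 ]
t 16.55 pos [ 0.566  -0.1386  0.014 ] holder [-0.0495 -0.0002] F [-1.1 -0.6 -0.2] w 0.1
tilt 36.4 heading z -102.6 x axis z 0.0 q [-0.28  0.75  0.13  1.87  0.64  0.9  -0.9 ]
move [0.2 0.6 1.7] rot [ 0.4  0.1 -0.1] world d [-0.1 -1.5 -1. ]
```

View pics/b4z.png

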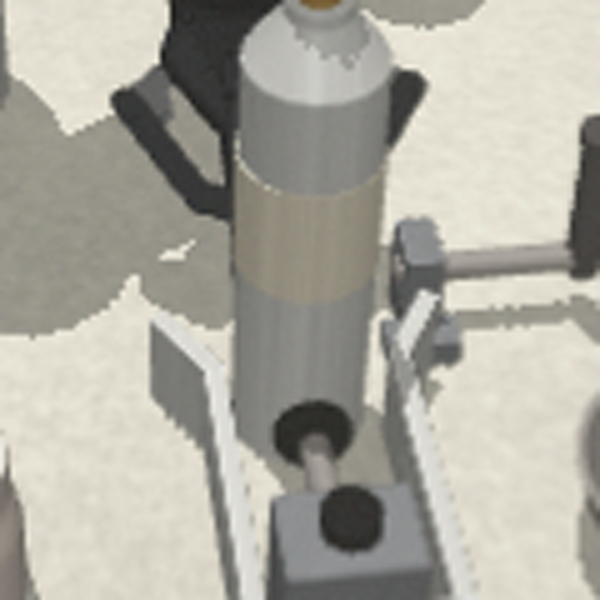

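View pics/b4w.png

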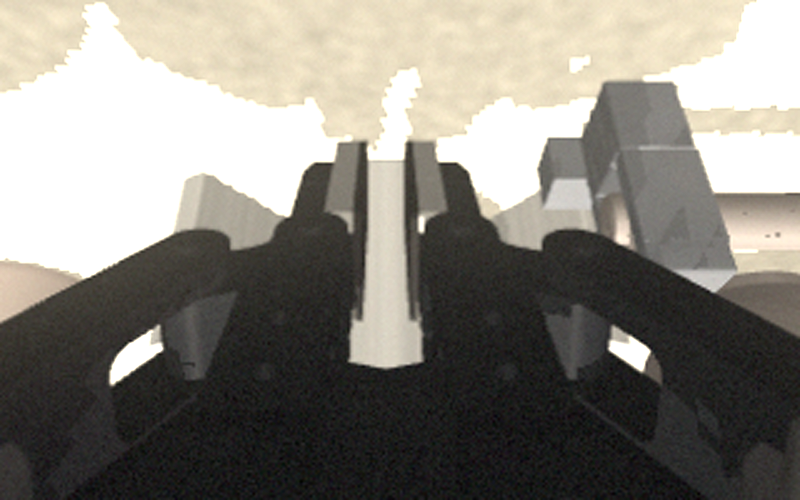

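>>> apply_moves([
  [0,1,0.8,0.1,0,0,0.8],
  [0,1,0.8,0,0,0,0.8],
  [0,1,0.8,0,0,0,0.8],
  [0,1,0.7,0,0,0,0.8],
  [0,1,0.7,0,0,0,0.8],
  [0,1,0.7,0,0,0,0.8],
  [0,1,0.7,0,0,0,0.8],
  [0,1,0.7,0,0,0,0.8],
])

```text
t: 17.7
eef_pos: [0.5645, -0.1462, 0.0137]
tool_rot: [0.308, 0.945, -0.104, -0.033]
contact_force: [-0.2, 5.9, 3.2]
gripper_width: 0.1
```

```bash
cat > q.py <<'E'
from st import *
o,M=state();print('T',(M.T@o['torque']).round(3),'Ftool',(M.T@o['contact_force']).round(2))
p=np.load('hold.npy');d=np.array([np.cos(p[2]),np.sin(p[2])]);print('push',-(o['contact_force'][:2]@d).round(2),'lat y',(o['contact_force'][:2]@[-d[1],d[0]]).round(2))
if len(sys.argv)>1:
    n=sys.argv[1]; snap(n,['side'])
    a=cv2.imread(f'pics/{n}_side.png')[180:320,220:340];b=cv2.resize(a,None,fx=4,fy=4,interpolation=cv2.INTER_CUBIC);cv2.imwrite(f'pics/{n}z.png',np.clip(b*1.5,0,255).astype(np.uint8))
E
python3 q.py b5
```

```text
t 17.7 pos [ 0.5645 -0.1462  0.0137] holder [-0.0418 -0.    ] F [-0.2  5.9  3.2] w 0.1
tilt 36.1 heading z -102.4 x axis z 0.001 q [-0.27  0.75  0.14  1.88  0.65  0.89 -0.89]
T [ 1.109 -0.438  0.017] Ftool [-1.48 -2.72 -5.97]
push 5.72 lat y -1.48
```

View pics/b5z.png

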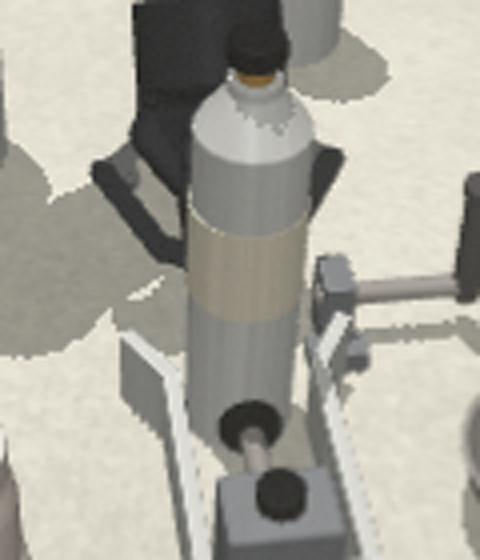

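>>> apply_moves([
  [0,1,0.7,0,0,0,0.8],
  [0,1,0.7,0,0,0,0.8],
  [0,1,0.7,0,0,0,0.8],
  [0,1,0.7,0,0,0,0.8],
  [0,1,0.7,-0.1,0,0,0.8],
  [0,1,0.7,-0.1,0,0,0.8],
  [0,1,0.7,-0.1,0,0,0.8],
  [0,1,0.7,-0.1,0,0,0.8],
])

```text
t: 18.75
eef_pos: [0.5645, -0.1462, 0.0137]
tool_rot: [0.307, 0.946, -0.1, -0.032]
contact_force: [-1.0, 6.1, 3.4]
gripper_width: 0.1
```

```bash
python3 q.py b6; python3 - <<'E'
import cv2,numpy as np
A=[cv2.imread(f'pics/{n}_side.png')[180:320,230:320] for n in('b4','b5','b6')]
cv2.imwrite('pics/cmp.png',np.clip(1.4*cv2.resize(np.hstack(A),None,fx=2.9,fy=2.9,interpolation=cv2.INTER_CUBIC),0,255).astype(np.uint8))
for i in(1,2): print([ (cv2.absdiff(A[i],A[i-1]).max(2)[r:r+20]>25).sum() for r in range(0,140,20)])
# can shift by phase correlation on cap/shoulder region
g=[cv2.cvtColor(cv2.imread(f'pics/{n}_side.png'),cv2.COLOR_BGR2GRAY).astype(np.float32) for n in('b3','b4','b5','b6')]
for k in range(1,4):
    print('can',cv2.phaseCorrelate(g[0][195:255,265:300].copy(),g[k][195:255,265:300].copy()),'pad',cv2.phaseCorrelate(g[0][278:296,270:295].copy(),g[k][278:296,270:295].copy()))
E
```

```text
t 18.75 pos [ 0.5645 -0.1462  0.0137] holder [-0.0418 -0.    ] F [-1.   6.1  3.4] w 0.1
tilt 35.9 heading z -102.0 x axis z 0.001 q [-0.27  0.75  0.13  1.88  0.65  0.88 -0.89]
T [ 1.038 -0.484  0.022] Ftool [-2.31 -2.69 -6.15]
push 5.77 lat y -2.35
[np.int64(27), np.int64(75), np.int64(171), np.int64(79), np.int64(84), np.int64(0), np.int64(0)]
[np.int64(20), np.int64(10), np.int64(15), np.int64(4), np.int64(2), np.int64(0), np.int64(0)]
can ((-0.2893936090961411, -0.24061600668636984), 0.820296851793925) pad ((0.5394668938658285, -0.03313182024458072), 0.9935574346118503)
can ((-0.27991701944615244, 0.006362754104213053), 0.8224520930537471) pad ((0.543126649960179, -0.005238975578809146), 0.996975162823995)
can ((-0.2665395015935168, -0.06589726744847013), 0.8444330936228788) pad ((0.5966714961083319, -0.05354477265190205), 0.9991723492410448)
```

View pics/cmp.png

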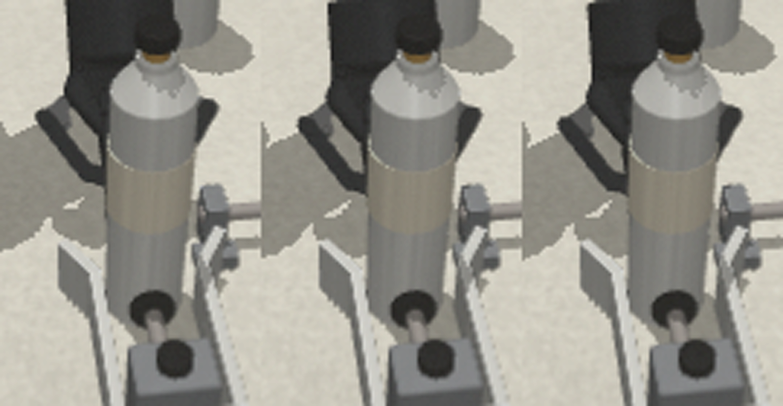

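```bash
python3 - <<'E'
from st import *
snap('b7',['scene','side','wrist'])
a=cv2.imread('pics/b7_scene.png')[60:280,140:400];cv2.imwrite('pics/b7y.png',np.clip(1.4*cv2.resize(a,None,fx=3,fy=2.7,interpolation=cv2.INTER_CUBIC),0,255).astype(np.uint8))
a=cv2.imread('pics/b7_wrist.png')[170:370,100:420];b=cv2.resize(a,None,fx=2.5,fy=2.5,interpolation=cv2.INTER_CUBIC);cv2.imwrite('pics/b7w.png',np.clip(b*2.5,0,255).astype(np.uint8))
E
```

```text
(no output)
```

View pics/b7y.png

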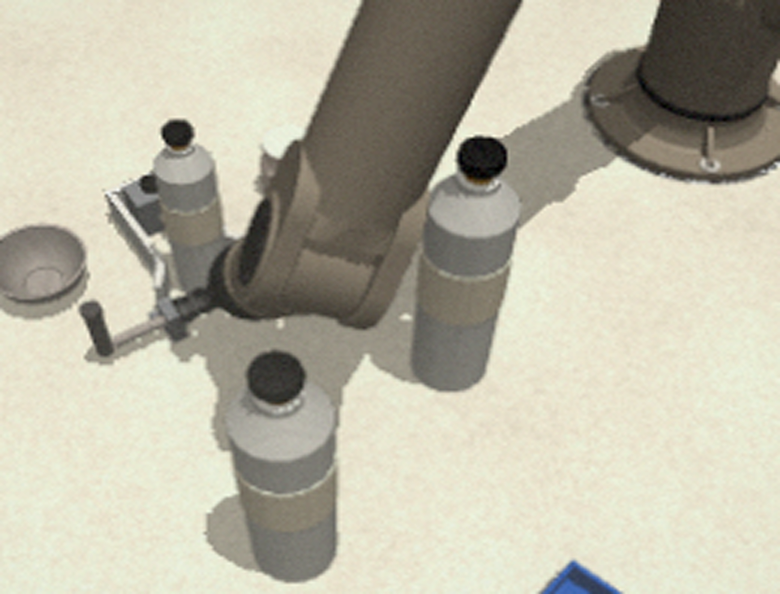

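View pics/b7_side.png

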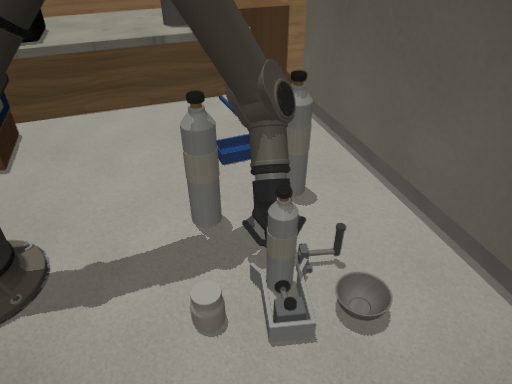

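View pics/b7w.png

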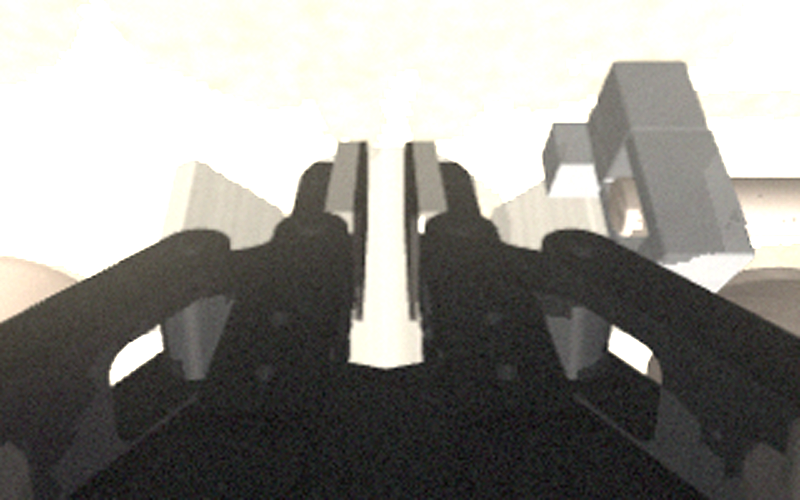

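>>> apply_moves([
  [0,0.5,0.2,0,0,0,0.8],
  [0,0.5,0.2,0,0,0,0.8],
  [0,0.8,0.3,0,0,0,0.8],
  [0,1.0,0.5,0,0,0,0.8],
  [0,1.6,0.8,0,0,0,0.8],
  [0,1.6,0.8,0,0,0,0.8],
  [0,1.6,0.8,0,0,0,0.8],
  [0,1.6,0.8,0,0,0,0.8],
])

```text
t: 19.95
eef_pos: [0.5653, -0.1472, 0.0138]
tool_rot: [0.301, 0.948, -0.097, -0.029]
contact_force: [-1.3, 7.3, 3.1]
gripper_width: 0.099
```

```bash
python3 q.py b8; python3 - <<'E'
import cv2,numpy as np
g=[cv2.cvtColor(cv2.imread(f'pics/{n}_side.png'),cv2.COLOR_BGR2GRAY).astype(np.float32) for n in('b6','b8')]
print('diff pad',np.abs(g[1]-g[0])[275:300,265:300].max(),'can',np.abs(g[1]-g[0])[195:275,265:300].mean(), cv2.phaseCorrelate(g[0][195:255,265:300].copy(),g[1][195:255,265:300].copy()))
E
```

```text
t 19.95 pos [ 0.5653 -0.1472  0.0138] holder [-0.041  0.001] F [-1.3  7.3  3.1] w 0.099
tilt 35.2 heading z -101.3 x axis z 0.003 q [-0.26  0.74  0.13  1.89  0.65  0.87 -0.88]
T [ 1.498 -0.632  0.016] Ftool [-2.75 -3.85 -6.54]
push 6.88 lat y -2.86
diff pad 37.0 can 2.324643 ((0.14818920021286175, 0.16987175065118265), 0.9908227964683816)
```

```bash
python3 - <<'E'
from st import *
o,M=state();c=imaging.get_calibration('wrist');p=np.load('hold.npy');cc,t=np.cos(p[2]),np.sin(p[2])
H=lambda P:np.round([cc*(P[0]-p[0])+t*(P[1]-p[1]),-t*(P[0]-p[0])+cc*(P[1]-p[1]),P[2]],4)
im=imaging.read_camera('wrist')[:,:,::-1];cv2.imwrite('pics/b9_wrist.png',im)
a=im[215:275,215:345];b=cv2.resize(a,None,fx=6,fy=6,interpolation=cv2.INTER_CUBIC);cv2.imwrite('pics/b9w.png',np.clip(b*2.5,0,255).astype(np.uint8))
print(H(onz('wrist',255,233,0,c)))
# model points: bracket corners, expected px
for hx,hy,hz in((-.065,.048,.045),(-.065,.064,.045),(-.065,.048,0),(-.065,.064,0),(-.025,.05,.045),(-.025,-.05,.045),(-.025,-.05,0)):
    P=[p[0]+cc*hx-t*hy,p[1]+t*hx+cc*hy,hz]; print((hx,hy,hz),proj('wrist',P,c).round(0))
E
```

```text
t 20.0 pos [ 0.5653 -0.1473  0.0138] holder [-0.0409  0.001 ] F [-1.5  7.5  2.3] w 0.102
tilt 35.2 heading z -101.3 x axis z 0.004 q [-0.26  0.74  0.13  1.89  0.65  0.87 -0.88]
[-0.028   0.0019  0.    ]
(-0.065, 0.048, 0.045) [362. 278.]
(-0.065, 0.064, 0.045) [399. 278.]
(-0.065, 0.048, 0) [340. 198.]
(-0.065, 0.064, 0) [370. 198.]
(-0.025, 0.05, 0.045) [342. 306.]
(-0.025, -0.05, 0.045) [161. 306.]
(-0.025, -0.05, 0) [176. 235.]
```

View pics/b9w.png

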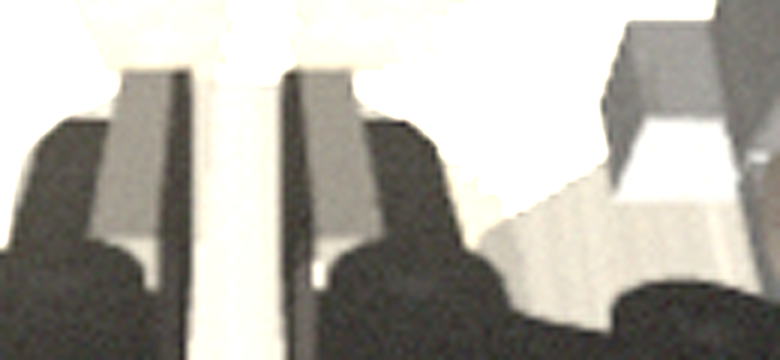

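```bash
python3 - <<'E'
from st import *
plan(-.038,0.0,.014,-102.5,36)
E
```

```text
t 20.05 pos [ 0.5654 -0.1473  0.0138] holder [-0.0409  0.0011] F [-0.3  7.5  3.3] w 0.102
tilt 35.2 heading z -101.3 x axis z 0.004 q [-0.26  0.74  0.13  1.89  0.66  0.87 -0.88]
move [-1.1  2.5  1.6] rot [-0.8 -0.7  0.6] world d [-1.7 -2.6  0.2]
```

>>> apply_moves([
  [-0.3,1.4,0.8,-0.2,-0.2,0.2,0.8],
  [-0.3,1.4,0.8,-0.2,-0.2,0.2,0.8],
  [-0.3,1.6,1.0,-0.2,-0.2,0.2,0.8],
  [-0.3,1.6,1.0,-0.2,-0.2,0.2,0.8],
  [-0.3,1.6,1.0,-0.2,-0.2,0.2,0.8],
  [-0.3,1.6,1.0,-0.2,-0.2,0.2,0.8],
  [-0.3,1.6,1.0,-0.2,-0.2,0.2,0.8],
  [-0.3,1.6,1.0,-0.2,-0.2,0.2,0.8],
])

```text
t: 21.05
eef_pos: [0.5655, -0.1474, 0.0137]
tool_rot: [0.305, 0.945, -0.11, -0.035]
contact_force: [-0.6, 7.4, 4.1]
gripper_width: 0.101
```

```bash
python3 q.py c1; python3 - <<'E'
import cv2,numpy as np
g=[cv2.cvtColor(cv2.imread(f'pics/{n}_side.png'),cv2.COLOR_BGR2GRAY).astype(np.float32) for n in('b6','c1')]
print(cv2.phaseCorrelate(g[0][195:255,265:300].copy(),g[1][195:255,265:300].copy()))
from st import *
plan(-.038,0.0,.014,-102.5,36)
E
```

```text
t 21.05 pos [ 0.5655 -0.1474  0.0137] holder [-0.0409  0.0012] F [-0.6  7.4  4.1] w 0.101
tilt 35.8 heading z -103.1 x axis z 0.002 q [-0.27  0.75  0.13  1.87  0.64  0.89 -0.89]
T [ 1.487 -0.482  0.038] Ftool [-2.32 -3.32 -7.51]
push 7.12 lat y -2.23
((0.33768633296428163, 0.1255072512591262), 1.0068320490695812)
t 21.1 pos [ 0.5655 -0.1474  0.0137] holder [-0.0409  0.0012] F [-0.3  8.8  3.6] w 0.103
tilt 35.8 heading z -103.1 x axis z 0.002 q [-0.27  0.75  0.13  1.87  0.64  0.89 -0.89]
move [-1.2  2.5  1.5] rot [-0.2  0.4 -0.7] world d [-1.8 -2.6  0.3]
```

View pics/c1z.png

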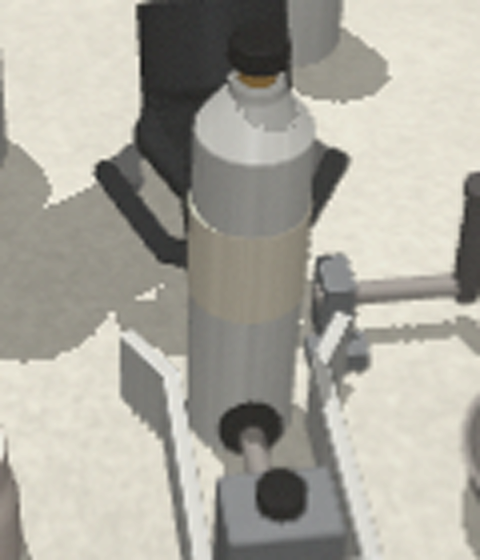

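>>> apply_moves([
  [-0.8,1.6,0.5,0,0,0,0.8],
  [-0.8,1.8,0.6,0,0,0,0.8],
  [-0.8,2.0,0.7,0,0,0,0.8],
  [-0.8,2.2,0.7,0,0,0,0.8],
  [-0.8,2.4,0.8,0,0.1,-0.1,0.8],
  [-0.8,2.6,0.9,0,0.1,-0.1,0.8],
  [-0.8,2.8,0.9,0,0.1,-0.1,0.8],
  [-0.8,3.0,1.0,0,0.1,-0.1,0.8],
])

```text
t: 22.1
eef_pos: [0.5648, -0.1487, 0.0142]
tool_rot: [0.293, 0.951, -0.099, -0.023]
contact_force: [1.1, 7.2, -1.7]
gripper_width: 0.102
```

```bash
python3 q.py c2; python3 - <<'E'
import cv2,numpy as np
g=[cv2.cvtColor(cv2.imread(f'pics/{n}_side.png'),cv2.COLOR_BGR2GRAY).astype(np.float32) for n in('b6','c2')]
print(cv2.phaseCorrelate(g[0][195:255,265:300].copy(),g[1][195:255,265:300].copy()))
E
```

```text
t 22.1 pos [ 0.5648 -0.1487  0.0142] holder [-0.0394  0.0009] F [ 1.1  7.2 -1.7] w 0.102
tilt 34.2 heading z -100.5 x axis z 0.014 q [-0.26  0.73  0.13  1.9   0.66  0.85 -0.88]
T [ 2.235 -0.148  0.032] Ftool [-0.37 -6.99 -2.65]
push 7.26 lat y -0.45
((0.22669463042212, 0.4755585271842371), 1.0020849929915534)
```

```bash
python3 - <<'E'
from st import *
plan(-.036,0.0,.014,-102.5,36)
E
```

```text
t 22.15 pos [ 0.5647 -0.1488  0.0143] holder [-0.0393  0.0008] F [ 0.5  8.5 -1.8] w 0.098
tilt 34.2 heading z -100.5 x axis z 0.014 q [-0.26  0.73  0.13  1.9   0.66  0.85 -0.88]
move [-0.8  2.6  2.1] rot [-1.8 -1.1  0.3] world d [-1.5 -3.  -0.3]
```

>>> apply_moves([
  [-0.6,2.6,1.2,-0.4,-0.2,0.1,0.8],
  [-0.6,2.6,1.2,-0.4,-0.2,0.1,0.8],
  [-0.6,2.8,1.4,-0.4,-0.2,0.1,0.8],
  [-0.6,2.8,1.4,-0.4,-0.2,0.1,0.8],
  [-0.6,3.0,1.5,-0.4,-0.2,0.1,0.8],
  [-0.6,3.0,1.5,-0.4,-0.2,0.1,0.8],
  [-0.6,3.2,1.6,-0.4,-0.2,0.1,0.8],
  [-0.6,3.2,1.6,-0.4,-0.2,0.1,0.8],
])

```text
t: 23.15
eef_pos: [0.5648, -0.1491, 0.0138]
tool_rot: [0.303, 0.947, -0.101, -0.028]
contact_force: [-0.9, 11.5, 3.5]
gripper_width: 0.101
```

```bash
python3 q.py c3; python3 - <<'E'
import cv2,numpy as np
g=[cv2.cvtColor(cv2.imread(f'pics/{n}_side.png'),cv2.COLOR_BGR2GRAY).astype(np.float32) for n in('b6','c3')]
print(cv2.phaseCorrelate(g[0][195:255,265:300].copy(),g[1][195:255,265:300].copy()))
E
```

```text
t 23.15 pos [ 0.5648 -0.1491  0.0138] holder [-0.039  0.001] F [-0.9 11.5  3.5] w 0.101
tilt 35.5 heading z -101.4 x axis z 0.007 q [-0.27  0.74  0.14  1.89  0.66  0.87 -0.89]
T [ 2.088 -0.596  0.057] Ftool [-3.23 -6.94 -9.25]
push 11.0 lat y -3.34
((0.23960366139247924, 0.5216786044984971), 0.9994347991766753)
```

View pics/c3z.png

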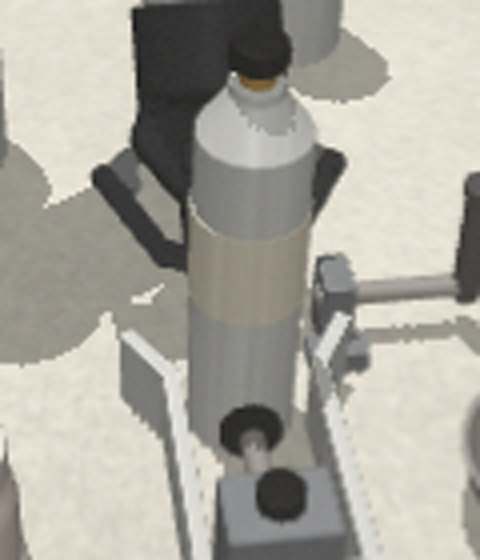

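>>> apply_moves([
  [-1.2,3.2,1.0,-0.2,-0.1,0.1,0.8],
  [-1.2,3.2,1.0,-0.2,-0.1,0.1,0.8],
  [-1.2,3.4,1.1,-0.2,-0.1,0.1,0.8],
  [-1.2,3.4,1.1,-0.2,-0.1,0.1,0.8],
  [-1.2,3.6,1.2,-0.2,-0.1,0.1,0.8],
  [-1.2,3.6,1.2,-0.2,-0.1,0.1,0.8],
  [-1.2,3.8,1.3,-0.2,-0.1,0.1,0.8],
  [-1.2,3.8,1.3,-0.2,-0.1,0.1,0.8],
])

```text
t: 24.2
eef_pos: [0.563, -0.1497, 0.0143]
tool_rot: [0.297, 0.949, -0.098, -0.022]
contact_force: [1.4, 8.8, -2.0]
gripper_width: 0.099
```

```bash
python3 q.py c4; python3 - <<'E'
import cv2,numpy as np
g=[cv2.cvtColor(cv2.imread(f'pics/{n}_side.png'),cv2.COLOR_BGR2GRAY).astype(np.float32) for n in('b6','c4')]
print(cv2.phaseCorrelate(g[0][195:255,265:300].copy(),g[1][195:255,265:300].copy()))
E
```

```text
t 24.2 pos [ 0.563  -0.1497  0.0143] holder [-0.0381 -0.0007] F [ 1.4  8.8 -2. ] w 0.099
tilt 34.7 heading z -100.1 x axis z 0.017 q [-0.26  0.73  0.14  1.91  0.66  0.84 -0.89]
T [ 2.649  0.06  -0.017] Ftool [-0.42 -8.49 -3.43]
push 8.92 lat y -0.54
((0.11112746651562944, 0.9685938277846837), 1.0490958275618376)
```

View pics/c4z.png

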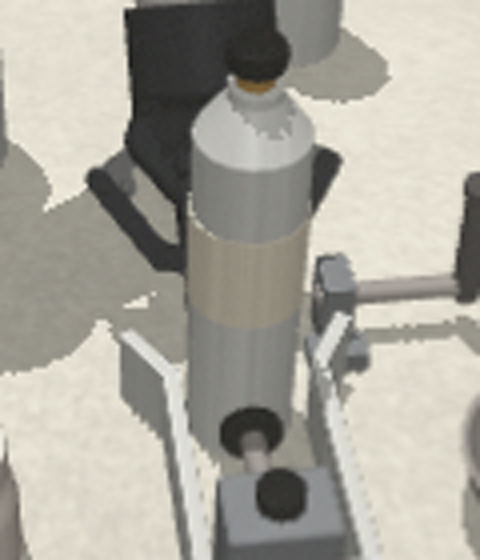

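>>> apply_moves([
  [-0.6,3.6,1.6,-0.3,-0.2,0.1,0.8],
  [-0.6,3.6,1.6,-0.3,-0.2,0.1,0.8],
  [-0.6,3.8,1.6,-0.3,-0.2,0.1,0.8],
  [-0.6,3.8,1.6,-0.3,-0.2,0.1,0.8],
  [-0.6,4.0,1.7,-0.3,-0.2,0.1,0.8],
  [-0.6,4.0,1.7,-0.3,-0.2,0.1,0.8],
  [-0.6,4.2,1.7,-0.3,-0.2,0.1,0.8],
  [-0.6,4.2,1.7,-0.3,-0.2,0.1,0.8],
])

```text
t: 25.25
eef_pos: [0.5643, -0.1505, 0.0141]
tool_rot: [0.296, 0.95, -0.097, -0.024]
contact_force: [0.9, 11.8, 0.0]
gripper_width: 0.1
```

```bash
python3 q.py c5; python3 - <<'E'
import cv2,numpy as np
g=[cv2.cvtColor(cv2.imread(f'pics/{n}_side.png'),cv2.COLOR_BGR2GRAY).astype(np.float32) for n in('b6','c5')]
print(cv2.phaseCorrelate(g[0][195:255,265:300].copy(),g[1][195:255,265:300].copy()))
E
```

```text
t 25.25 pos [ 0.5643 -0.1505  0.0141] holder [-0.0376  0.0007] F [ 0.9 11.8  0. ] w 0.1
tilt 34.5 heading z -100.4 x axis z 0.012 q [-0.26  0.73  0.13  1.9   0.66  0.85 -0.88]
T [ 2.564 -0.436 -0.019] Ftool [-1.45 -9.67 -6.69]
push 11.73 lat y -1.66
((0.3161509848508075, 0.8599647227608322), 0.9674042246959828)
```

View pics/c5z.png

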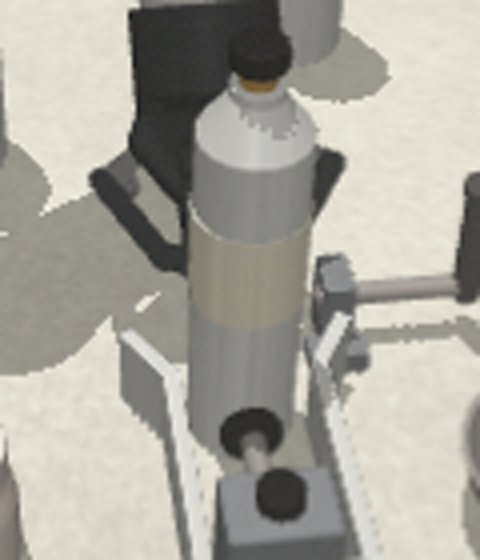

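>>> apply_moves([
  [-0.6,4.2,1.8,-0.3,-0.2,0.1,0.8],
  [-0.6,4.2,1.8,-0.3,-0.2,0.1,0.8],
  [-0.6,4.4,1.8,-0.3,-0.2,0.1,0.8],
  [-0.6,4.4,1.8,-0.3,-0.2,0.1,0.8],
  [-0.6,4.4,1.8,-0.3,-0.2,0.1,0.8],
  [-0.6,4.4,1.8,-0.3,-0.2,0.1,0.8],
  [-0.6,4.4,1.8,-0.3,-0.2,0.1,0.8],
  [-0.6,4.4,1.8,-0.3,-0.2,0.1,0.8],
])

```text
t: 26.3
eef_pos: [0.565, -0.1509, 0.014]
tool_rot: [0.292, 0.951, -0.095, -0.026]
contact_force: [-0.7, 13.7, 2.7]
gripper_width: 0.095
```

```bash
python3 q.py c6; python3 - <<'E'
import cv2,numpy as np
g=[cv2.cvtColor(cv2.imread(f'pics/{n}_side.png'),cv2.COLOR_BGR2GRAY).astype(np.float32) for n in('b6','c6')]
print(cv2.phaseCorrelate(g[0][195:255,265:300].copy(),g[1][195:255,265:300].copy()))
E
```

```text
t 26.3 pos [ 0.565  -0.1509  0.014 ] holder [-0.0373  0.0015] F [-0.7 13.7  2.7] w 0.095
tilt 34.1 heading z -100.7 x axis z 0.006 q [-0.25  0.73  0.13  1.9   0.66  0.85 -0.87]
T [ 2.656 -0.666  0.057] Ftool [-3.38 -9.44 -9.7 ]
push 13.18 lat y -3.68
((0.6157389318946365, 0.963621578118719), 1.0162993227994)
```

```bash
python3 - <<'E'
from st import *
def pad(n):
    g=cv2.cvtColor(cv2.imread(f'pics/{n}_side.png'),cv2.COLOR_BGR2GRAY)[276:296,272:294].astype(float)
    w=np.clip(70-g,0,None); # dark disc
    ys,xs=np.mgrid[276:296,272:294]; return (w*xs).sum()/w.sum(),(w*ys).sum()/w.sum(),w.sum()
for n in('b2','b4','b6','c1','c3','c4','c5','c6'): print(n,np.round(pad(n),2),onz('side',*pad(n)[:2],.024)[:2].round(4))
# px per mm along holder x at pad
p=np.load('hold.npy');W=lambda hx:[p[0]+np.cos(p[2])*hx,p[1]+np.sin(p[2])*hx,.024]
print(proj('side',W(.03))-proj('side',W(.02)))
E
```

```text
b2 [ 281.75  285.11 4813.  ] [ 0.5512 -0.2067]
b4 [ 281.87  285.28 4795.  ] [ 0.5512 -0.2072]
b6 [ 281.86  285.25 4805.  ] [ 0.5512 -0.2071]
c1 [ 281.89  285.58 4727.  ] [ 0.551  -0.2078]
c3 [ 281.97  286.29 4771.  ] [ 0.5505 -0.2095]
c4 [ 282.07  286.72 4758.  ] [ 0.5503 -0.2105]
c5 [ 282.13  286.97 4755.  ] [ 0.5502 -0.2111]
c6 [ 282.12  287.06 4786.  ] [ 0.5501 -0.2112]
[0.88182917 4.21042887]
```

>>> apply_moves([
  [0,-0.5,-0.4,0,0,0,0.8],
  [0,-1,-0.7,0,0,0,0.8],
  [0,-1.6,-1.2,0,0,0,0.8],
  [0,-2.4,-1.8,0,0,0,0.8],
  [0,-3.2,-2.4,0,0,0,0.8],
  [0,-4,-3,0,0,0,0.8],
  [0,-6,-6,0,0,0,0.8],
  [0,-6,-10,0,0,0,0.8],
])

```text
t: 27.35
eef_pos: [0.571, -0.1183, 0.0217]
tool_rot: [0.294, 0.951, -0.096, -0.027]
contact_force: [-0.8, 0.5, 0.4]
gripper_width: 0.1
```

```bash
python3 q.py d1; python3 - <<'E'
from fit import *
p=np.load('hold.npy');print(W(p,(-.052,.131-p[3],.096)),W(p,(-.052,.131-.062,.096)))
E
```

```text
t 27.35 pos [ 0.571  -0.1183  0.0217] holder [-0.0705  0.0004] F [-0.8  0.5  0.4] w 0.1
tilt 34.3 heading z -101.0 x axis z 0.005 q [-0.29  0.73  0.11  1.87  0.63  0.9  -0.88]
T [ 0.596 -0.018  0.009] Ftool [-0.85 -0.1  -0.55]
push 0.37 lat y -0.86
[ 0.68751063 -0.1629338   0.096     ] [ 0.63407239 -0.15113166  0.096     ]
```

View pics/d1z.png

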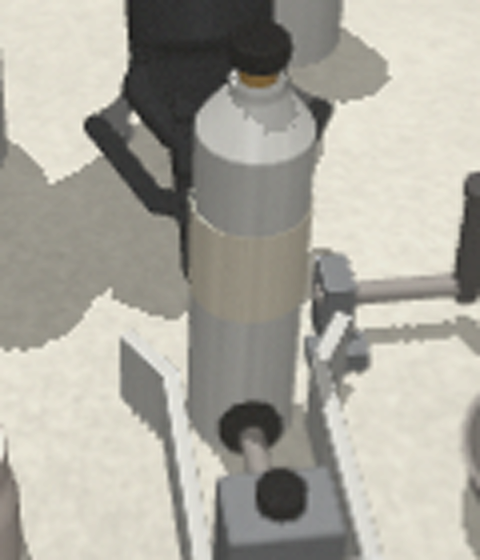

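>>> apply_moves([
  [0,4,-26,0,0,0,1],
  [0,17,-30,0,0,0,1],
  [0,19,-28,0,0,0,1],
  [0,19,-28,0,0,0,1],
  [0,19,-28,0,0,0,1],
  [0,19,-28,0,0,0,1],
  [0,19,-28,0,0,0,1],
  [0,19,-28,0,0,0,1],
])

```text
t: 28.4
eef_pos: [0.5729, -0.0966, 0.2909]
tool_rot: [0.292, 0.952, -0.092, -0.027]
contact_force: [1.2, 0.2, -0.8]
gripper_width: 0.003
```

```bash
python3 st.py d2
```

```text
t 28.4 pos [ 0.5729 -0.0966  0.2909] holder [-0.092  -0.0025] F [ 1.2  0.2 -0.8] w 0.003
tilt 34.1 heading z -100.7 x axis z 0.003 q [-0.3   0.37  0.09  1.71  0.52  1.35 -0.61]
```

View pics/d2_scene.png

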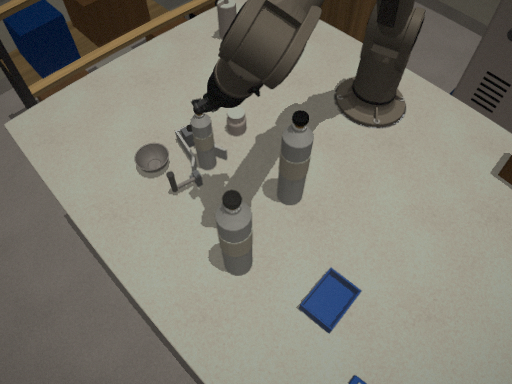

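View pics/d2_side.png

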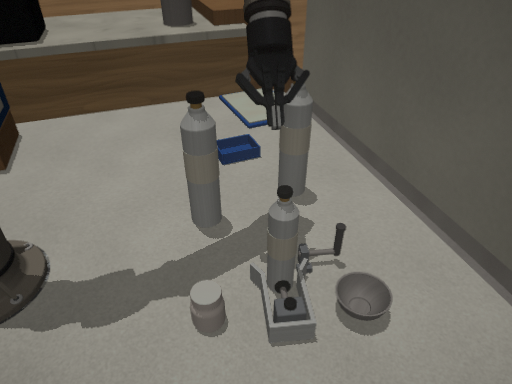

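>>> apply_moves([
  [10,0,0,8.5,0,0,1],
  [15,0,0,8.5,0,0,1],
  [15,0,0,8.5,0,0,1],
  [15,0,0,8.5,0,0,1],
  [20,0,0,0,0,10,1],
  [20,0,0,0,0,10,1],
  [20,0,0,0,0,10,1],
  [20,0,0,0,0,10,1],
])

```text
t: 29.5
eef_pos: [0.7006, -0.1388, 0.2907]
tool_rot: [-0.011, 0.899, -0.438, -0.0]
contact_force: [-0.1, -0.8, -0.7]
gripper_width: -0.005
```

```bash
python3 - <<'E'
from st import *
o,M=state();print('x head',np.degrees(np.arctan2(M[1,0],M[0,0])).round(1))
p=np.load('hold.npy');hy=np.array([-np.sin(p[2]),np.cos(p[2])]);print('holder y head',np.degrees(np.arctan2(hy[1],hy[0])))
E
```

```text
t 29.5 pos [ 0.7006 -0.1388  0.2907] holder [-0.0784  0.1313] F [-0.1 -0.8 -0.7] w -0.005
tilt 1.2 heading z 65.8 x axis z -0.01 q [ 0.    0.5   0.17  1.39 -0.11  1.25 -0.71]
x head -51.9
holder y head -12.454174638766613
```

>>> apply_moves([
  [0,0,0,0,0,10.1,1],
  [0,0,0,0,0,10.1,1],
  [0,0,0,0,0,10.1,1],
  [0,0,0,0,0,10.1,1],
  [0,0,0,0,0,10.1,1],
  [0,0,0,-7,0,0,1],
  [0,0,0,-8,0,0,1],
  [0,0,0,0,0,0,1],
])

```text
t: 30.5
eef_pos: [0.6977, -0.1358, 0.282]
tool_rot: [-0.078, -0.609, 0.781, 0.115]
contact_force: [0.1, 0.0, -0.6]
gripper_width: -0.0
```

```bash
python3 - <<'E'
from st import *
o,M=state();print('x head',np.degrees(np.arctan2(M[1,0],M[0,0])).round(1))
plan(-.052,.175,.2,167.5,15)
E
```

```text
t 30.5 pos [ 0.6977 -0.1358  0.282 ] holder [-0.0807  0.1278] F [ 0.1  0.  -0.6] w -0.0
tilt 16.0 heading z 161.9 x axis z -0.019 q [-0.06  0.7   0.36  1.16 -0.25  1.61 -1.54]
x head -104.3
t 30.5 pos [ 0.6977 -0.1358  0.282 ] holder [-0.0807  0.1278] F [ 0.1  0.  -0.6] w -0.0
tilt 16.0 heading z 161.9 x axis z -0.019 q [-0.06  0.7   0.36  1.16 -0.25  1.61 -1.54]
move [ 28.8 -68.6  65.2] rot [ 0.9  1.5 -1.4] world d [ 39.9 -38.2 -82. ]
```

>>> apply_moves([
  [7,-20,5,0.3,0.4,-0.4,1],
  [7,-20,5,0.3,0.4,-0.4,1],
  [7,-18,10,0.3,0.4,-0.4,1],
  [7,-12,22,0,0.3,-0.2,1],
  [0,0,22,0,0,0,1],
  [0,0,0,0,0,0,1],
  [0,0,0,0,0,0,1],
  [0,0,0,0,0,0,1],
])

```text
t: 31.5
eef_pos: [0.7417, -0.1756, 0.1979]
tool_rot: [-0.079, -0.621, 0.773, 0.098]
contact_force: [0.2, -0.1, -0.1]
gripper_width: -0.003
```

```bash
python3 - <<'E'
from st import *
plan(-.052,.160,.052,167.5,15)
snap('e1',['scene','side','wrist'])
a=cv2.imread('pics/e1_side.png')[120:330,230:400];cv2.imwrite('pics/e1z.png',np.clip(1.4*cv2.resize(a,None,fx=2.8,fy=2.8,interpolation=cv2.INTER_CUBIC),0,255).astype(np.uint8))
E
```

```text
t 31.5 pos [ 0.7417 -0.1756  0.1979] holder [-0.0513  0.1794] F [ 0.2 -0.1 -0.1] w -0.003
tilt 14.4 heading z 167.7 x axis z 0.001 q [-0.01  0.83  0.35  1.1  -0.25  1.51 -1.48]
move [ -0.7 -17.6 146.1] rot [-0.6 -0.   0. ] world d [ -18.8    4.8 -145.9]
```

View pics/e1z.png

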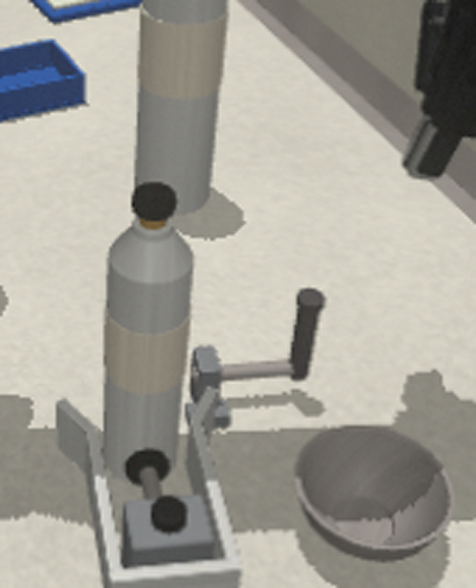

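View pics/e1_wrist.png

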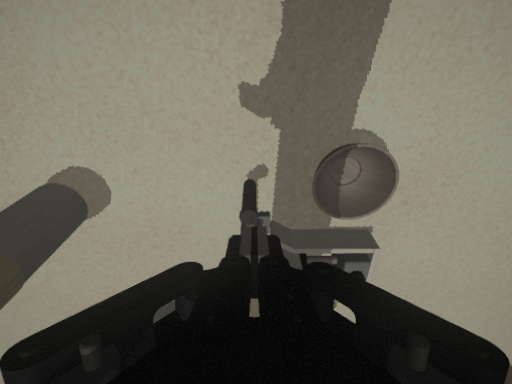

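```bash
python3 - <<'E'
from st import *
c=imaging.get_calibration('wrist');p=np.load('hold.npy');cc,t=np.cos(p[2]),np.sin(p[2])
H=lambda P:np.round([cc*(P[0]-p[0])+t*(P[1]-p[1]),-t*(P[0]-p[0])+cc*(P[1]-p[1]),P[2]],4)
for u,v in((249,216),(250,185),(249,222)): print(u,v,H(onz('wrist',u,v,.096,c)))
print(proj('wrist',[.6875,-.163,.096],c))
E
```

```text
249 216 [-0.056   0.1281  0.096 ]
250 185 [-0.0547  0.1635  0.096 ]
249 222 [-0.0561  0.1207  0.096 ]
[253.03633915 219.53592998]
```

>>> apply_moves([
  [0,-4,24,0,0,0,1],
  [0,-4,24,0,0,0,1],
  [0,-4,24,0,0,0,1],
  [0,-4,24,0,0,0,1],
  [0,-4,24,0,0,0,1],
  [0,-3,24,0,0,0,1],
  [0,0,0,0,0,0,1],
  [0,0,0,0,0,0,1],
])

```text
t: 32.65
eef_pos: [0.7329, -0.1734, 0.0546]
tool_rot: [-0.075, -0.622, 0.774, 0.094]
contact_force: [-0.1, -0.2, 0.5]
gripper_width: -0.002
```

```bash
python3 - <<'E'
from st import *
plan(-.053,.145,.052,167.5,15)
snap('e2',['scene','side'])
a=cv2.imread('pics/e2_side.png')[120:330,230:400];cv2.imwrite('pics/e2z.png',np.clip(1.4*cv2.resize(a,None,fx=2.8,fy=2.8,interpolation=cv2.INTER_CUBIC),0,255).astype(np.uint8))
E
```

```text
t 32.65 pos [ 0.7329 -0.1734  0.0546] holder [-0.0516  0.1703] F [-0.1 -0.2  0.5] w -0.002
tilt 13.8 heading z 167.7 x axis z 0.0 q [-0.01  0.93  0.32  1.23 -0.27  1.26 -1.46]
move [-1.5 23.9  8.6] rot [-1.2 -0.   0.1] world d [-24.4   6.8  -2.6]
```

View pics/e2z.png

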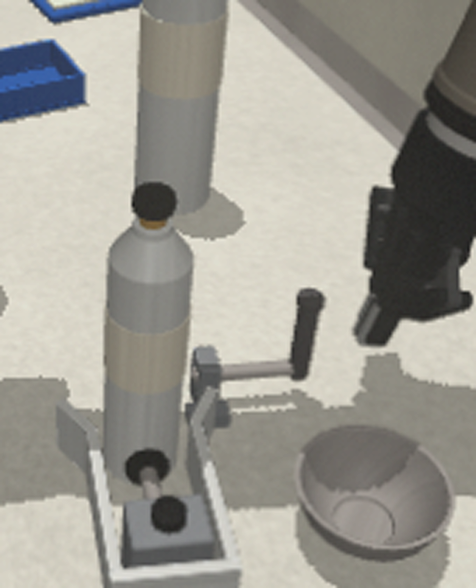

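View pics/e2_scene.png

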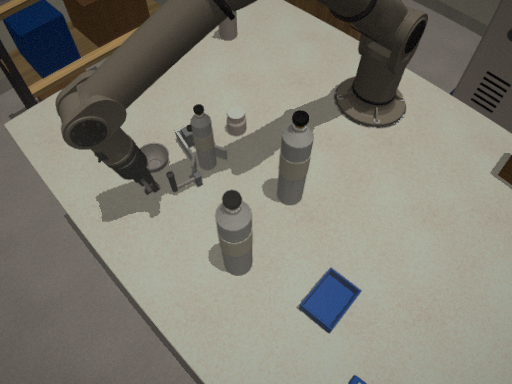

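>>> apply_moves([
  [-0.2,5,1.6,0,0,0,1],
  [-0.2,5,1.6,0,0,0,1],
  [-0.2,5,1.6,0,0,0,1],
  [-0.2,5,1.6,0,0,0,1],
  [0,5,1.3,0,0,0,1],
  [0,5,1.3,0,0,0,1],
  [0,5,1.3,0,0,0,1],
  [0,5,1.3,0,0,0,1],
])

```text
t: 33.75
eef_pos: [0.6926, -0.1638, 0.0553]
tool_rot: [-0.073, -0.623, 0.774, 0.091]
contact_force: [3.2, -1.1, -0.7]
gripper_width: -0.001
```

```bash
python3 - <<'E'
from st import *
plan(-.053,.09,.05,167.5,15)
snap('e3',['scene','side'])
a=cv2.imread('pics/e3_side.png')[120:330,230:400];cv2.imwrite('pics/e3z.png',np.clip(1.4*cv2.resize(a,None,fx=2.8,fy=2.8,interpolation=cv2.INTER_CUBIC),0,255).astype(np.uint8))
E
```

```text
t 33.75 pos [ 0.6926 -0.1638  0.0553] holder [-0.0523  0.1289] F [ 3.2 -1.1 -0.7] w -0.001
tilt 13.4 heading z 167.7 x axis z 0.0 q [-0.03  0.86  0.32  1.38 -0.26  1.18 -1.45]
move [-0.8 36.6 14.2] rot [-1.6 -0.   0.1] world d [-37.8   9.1  -5.3]
```

View pics/e3z.png

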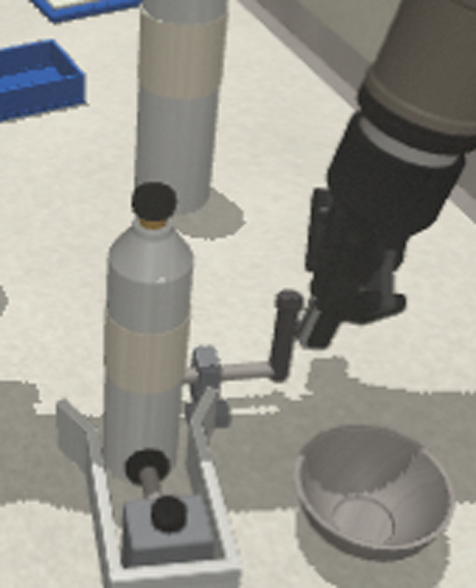

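>>> apply_moves([
  [0,5,1.4,-0.1,0,0,1],
  [0,5,1.4,-0.1,0,0,1],
  [0,5,1.4,-0.1,0,0,1],
  [0,5,1.4,-0.1,0,0,1],
  [0,4.5,1.3,-0.1,0,0,1],
  [0,3.5,1,-0.1,0,0,1],
  [0,3,0.8,-0.1,0,0,1],
  [0,3,0.8,-0.1,0,0,1],
])

```text
t: 34.85
eef_pos: [0.6563, -0.1559, 0.055]
tool_rot: [-0.077, -0.622, 0.773, 0.096]
contact_force: [2.1, -0.7, 1.9]
gripper_width: 0.002
```

```bash
python3 - <<'E'
from st import *
plan(-.053,.085,.05,167.5,15)
snap('e4',['scene','side'])
a=cv2.imread('pics/e4_side.png')[120:330,230:400];cv2.imwrite('pics/e4z.png',np.clip(1.4*cv2.resize(a,None,fx=2.8,fy=2.8,interpolation=cv2.INTER_CUBIC),0,255).astype(np.uint8))
a=cv2.imread('pics/e4_scene.png')[60:220,100:300];cv2.imwrite('pics/e4y.png',np.clip(1.4*cv2.resize(a,None,fx=3.5,fy=3.5,interpolation=cv2.INTER_CUBIC),0,255).astype(np.uint8))
E
```

```text
t 34.85 pos [ 0.6563 -0.1559  0.055 ] holder [-0.0521  0.0917] F [ 2.1 -0.7  1.9] w 0.002
tilt 14.2 heading z 167.7 x axis z 0.0 q [-0.05  0.81  0.32  1.48 -0.26  1.14 -1.44]
move [-0.9  5.3  6.5] rot [-0.8 -0.   0.1] world d [-6.3  2.3 -5. ]
```

View pics/e4z.png

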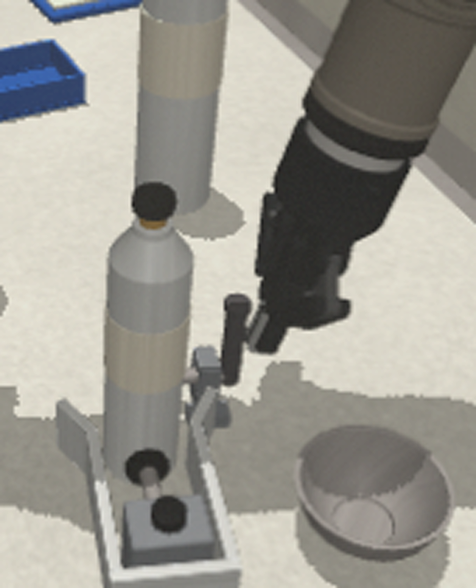

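View pics/e4y.png

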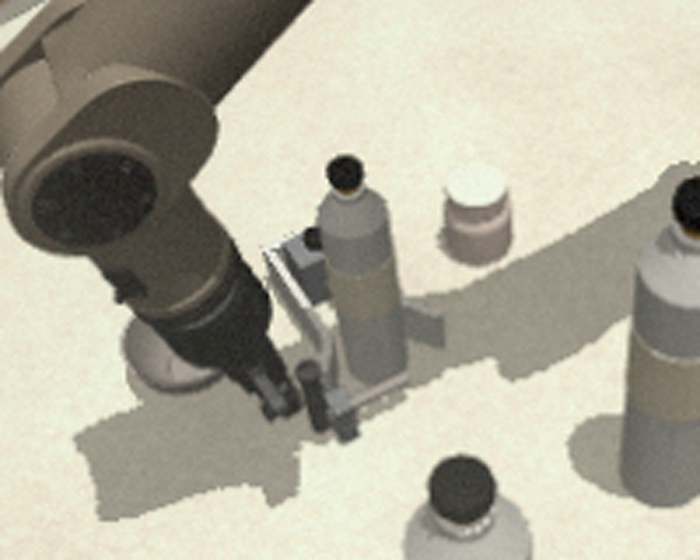

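>>> apply_moves([
  [0,3,0.8,-0.1,0,0,1],
  [0,3,0.8,-0.1,0,0,1],
  [0,3,0.8,-0.1,0,0,1],
  [0,3,0.8,-0.1,0,0,1],
  [0,3,0.8,-0.1,0,0,1],
  [0,3,0.8,-0.1,0,0,1],
  [0,3,0.8,-0.1,0,0,1],
  [0,3,0.8,-0.1,0,0,1],
])

```text
t: 35.95
eef_pos: [0.6511, -0.1548, 0.0557]
tool_rot: [-0.068, -0.624, 0.774, 0.082]
contact_force: [10.5, -3.2, -4.5]
gripper_width: 0.001
```

```bash
python3 - <<'E'
from st import *
plan(-.053,.085,.05,167.5,15)
snap('e5',['scene','side'])
a=cv2.imread('pics/e5_side.png')[120:330,230:400];cv2.imwrite('pics/e5z.png',np.clip(1.4*cv2.resize(a,None,fx=2.8,fy=2.8,interpolation=cv2.INTER_CUBIC),0,255).astype(np.uint8))
E
```

```text
t 35.95 pos [ 0.6511 -0.1548  0.0557] holder [-0.0521  0.0864] F [10.5 -3.2 -4.5] w 0.001
tilt 12.3 heading z 168.5 x axis z 0.003 q [-0.06  0.79  0.32  1.52 -0.25  1.09 -1.44]
move [-0.9  0.1  5.9] rot [-2.7 -0.2  0.2] world d [-1.1  1.2 -5.7]
```

View pics/e5z.png

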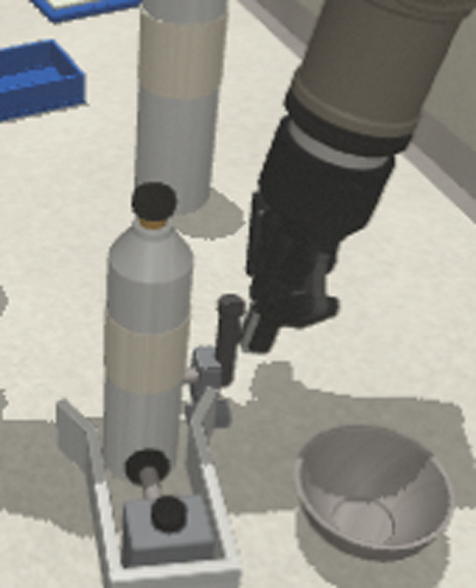

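```bash
python3 - <<'E'
from st import *
p=np.load('hold.npy');c,t=np.cos(p[2]),np.sin(p[2])
H=lambda P:np.round([c*(P[0]-p[0])+t*(P[1]-p[1]),-t*(P[0]-p[0])+c*(P[1]-p[1]),P[2]],4)
print('post now',H(onz('side',230+231.5/2.8,120+303/2.8,.096)),'e1',H(onz('side',230+311/2.8,120+298/2.8,.096)),'e4',H(onz('side',230+237/2.8,120+302/2.8,.096)))
E
```

```text
post now [-0.0512  0.0687  0.096 ] e1 [-0.0504  0.1243  0.096 ] e4 [-0.0518  0.0727  0.096 ]
```

>>> apply_moves([
  [0,3,0.8,0,0,0,1],
  [0,3,0.8,0,0,0,1],
  [0,3,0.8,0,0,0,1],
  [0,-2,-0.5,0,0,0,1],
  [0,-5,-1,0,0,0,1],
  [0,-10,-2,0,0,0,1],
  [0,-20,-5,0,0,0,1],
  [0,-25,-10,0,0,0,1],
])

```text
t: 37.05
eef_pos: [0.7119, -0.1675, 0.0602]
tool_rot: [-0.065, -0.625, 0.774, 0.078]
contact_force: [0.2, -1.1, 0.4]
gripper_width: 0.003
```

>>> apply_moves([
  [0,-20,-30,0,0,0,1],
  [0,0,-40,0,0,0,1],
  [0,0,-40,0,0,0,1],
  [0,0,-40,0,0,0,1],
  [0,0,-20,0,0,0,1],
  [0,0,0,0,0,0,1],
  [0,0,0,0,0,0,1],
  [0,0,0,0,0,0,1],
])

```text
t: 38.05
eef_pos: [0.7661, -0.1784, 0.2208]
tool_rot: [-0.069, -0.624, 0.774, 0.082]
contact_force: [-0.8, -0.3, -0.3]
gripper_width: 0.004
```

```bash
python3 - <<'E'
from st import *
state()
snap('f1',['scene','side'])
a=cv2.imread('pics/f1_side.png')[180:345,230:400];cv2.imwrite('pics/f1z.png',np.clip(1.4*cv2.resize(a,None,fx=3.5,fy=3.5,interpolation=cv2.INTER_CUBIC),0,255).astype(np.uint8))
a=cv2.imread('pics/f1_scene.png')[60:220,100:300];cv2.imwrite('pics/f1y.png',np.clip(1.4*cv2.resize(a,None,fx=3.7,fy=3.7,interpolation=cv2.INTER_CUBIC),0,255).astype(np.uint8))
E
```

```text
t 38.05 pos [ 0.7661 -0.1784  0.2208] holder [-0.0538  0.2038] F [-0.8 -0.3 -0.3] w 0.004
tilt 12.3 heading z 168.9 x axis z 0.004 q [-0.01  0.84  0.36  1.02 -0.25  1.54 -1.49]
```

View pics/f1z.png

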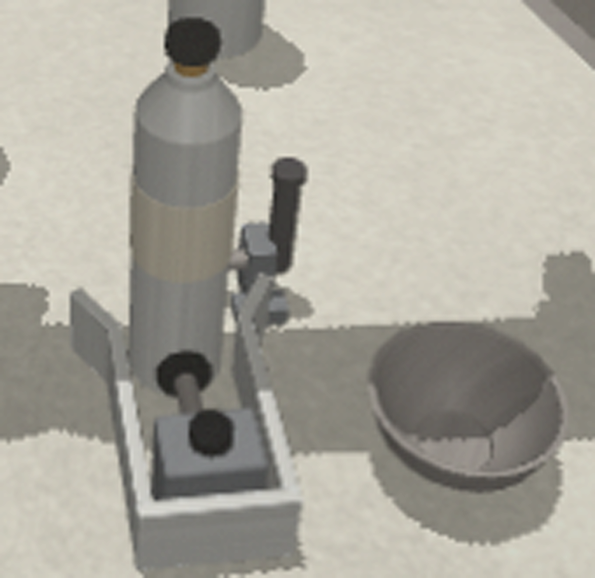

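View pics/f1y.png

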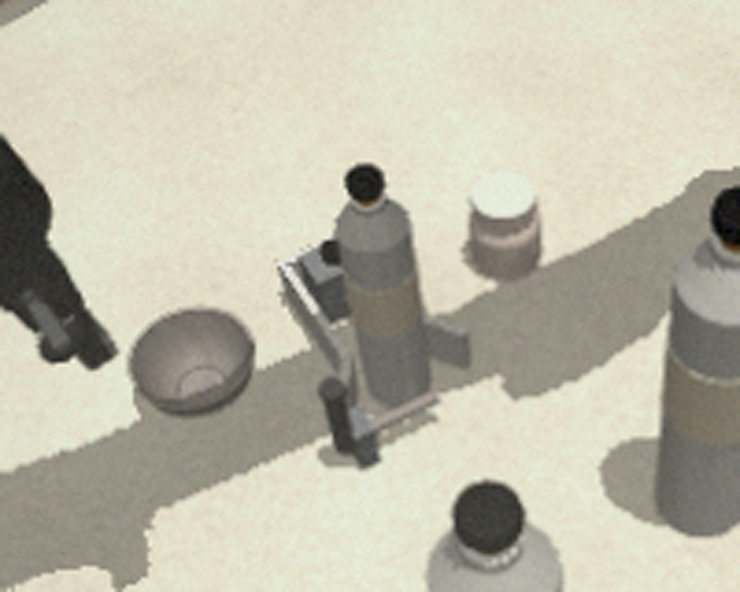

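```bash
python3 - <<'E'
from st import *
p=np.load('hold.npy');c,t=np.cos(p[2]),np.sin(p[2])
H=lambda P:np.round([c*(P[0]-p[0])+t*(P[1]-p[1]),-t*(P[0]-p[0])+c*(P[1]-p[1]),P[2]],4)
print('post',H(onz('side',230+289/3.5,180+168/3.5,.096)))
canh(230+193/3.5,180+38/3.5,100+365/3.7,60+182/3.7)
def d(a,b,n,r): 
    A,B=[cv2.cvtColor(cv2.imread(f'pics/{k}_{n}.png'),cv2.COLOR_BGR2GRAY).astype(np.float32)[r[0]:r[1],r[2]:r[3]].copy() for k in(a,b)];return cv2.phaseCorrelate(A,B)
print('can f1 vs b6',d('b6','f1','side',(195,255,265,300)),'jar vs a1',d('a1','f1','side',(275,335,185,230)),'bowl',d('a1','f1','side',(270,325,330,395)),'tray',d('a7','f1','scene',(265,335,295,365)))
E
```

```text
post [-0.0518  0.0686  0.096 ]
can holder [-0.0056  0.0015] z 0.222
can holder [-0.0135  0.0011] z 0.222
can holder [-0.0103  0.0012] z 0.219
can f1 vs b6 ((-22.44628142853115, -4.824089154805307), 0.008738047105294687) jar vs a1 ((0.6263454303813063, -0.4366660088522316), 0.6744346141815185) bowl ((-0.0034949542647453313, -0.30471449500903347), 0.7357146879037221) tray ((0.04487453794887131, 0.031223129953289686), 0.8779313314108201)
```

```bash
python3 - <<'E'
import cv2,numpy as np
def pad(n):
    g=cv2.cvtColor(cv2.imread(f'pics/{n}_side.png'),cv2.COLOR_BGR2GRAY)[276:296,272:294].astype(float)
    w=np.clip(45-g,0,None);ys,xs=np.mgrid[276:296,272:294]; return np.round([(w*xs).sum()/w.sum(),(w*ys).sum()/w.sum(),w.sum()],2)
for n in('a1','b2','b6','c6','d1','d2','f1'): print(n,pad(n))
out=[]
for n in('b6','c6','d1','f1'):
    a=cv2.imread(f'pics/{n}_side.png')[180:300,262:306]; out.append(a)
cv2.imwrite('pics/cmp2.png',np.clip(1.4*cv2.resize(np.hstack(out),None,fx=4.5,fy=4.5,interpolation=cv2.INTER_CUBIC),0,255).astype(np.uint8))
# track cap/shoulder vertical: template match of cap patch subpixel
g=lambda n:cv2.cvtColor(cv2.imread(f'pics/{n}_side.png'),cv2.COLOR_BGR2GRAY)
T=g('d2')[205:240,266:302]
for n in('b6','c6','d1','d2','f1'):
    r=cv2.matchTemplate(g(n)[195:250,258:310],T,cv2.TM_CCOEFF_NORMED);_,m,_,l=cv2.minMaxLoc(r);x,y=l
    sx=(r[y,x-1]-r[y,x+1])/(2*(r[y,x-1]-2*r[y,x]+r[y,x+1]));sy=(r[y-1,x]-r[y+1,x])/(2*(r[y-1,x]-2*r[y,x]+r[y+1,x]));print(n,round(x+sx-8,2),round(y+sy-10,2),round(m,3))
E
```

```text
a1 [ 281.34  284.77 1141.  ]
b2 [ 281.48  284.91 1501.  ]
b6 [ 281.61  285.02 1489.  ]
c6 [ 281.92  286.81 1436.  ]
d1 [ 281.66  285.24 1392.  ]
d2 [ 281.72  285.24 1612.  ]
f1 [ 281.68  285.28 1742.  ]
b6 2.14 0.53 0.607
c6 3.04 1.97 0.602
d1 -3.58 0.57 0.333
d2 -0.0 0.04 1.0
f1 0.06 -0.22 0.503
```

View pics/cmp2.png

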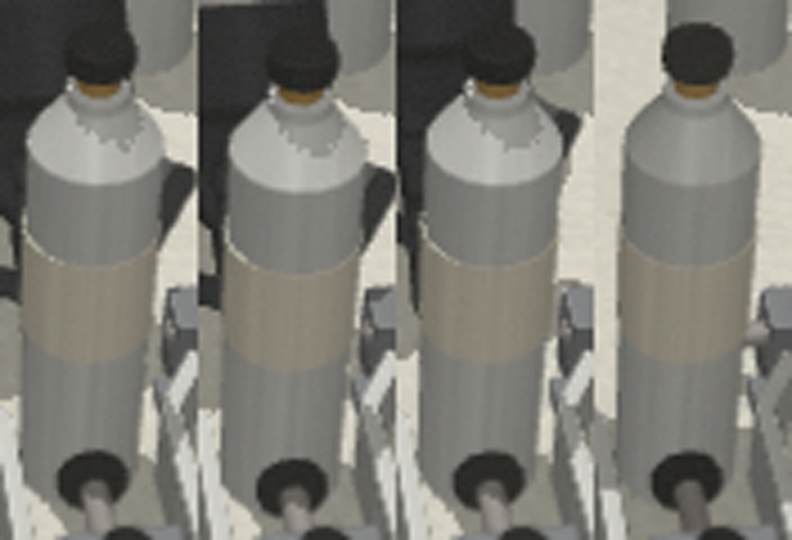

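```bash
python3 -c "
from station import bot
print(bot.hand_in())"
```

```text
the job is handed in; nothing more can be done
None
```

I slid the smallest can upright into its holder, pressed it on the pad, pushed the bolt home and drew the arm clear. I handed the job in at about 38 s; no verdict was reported.

**Pressing:** I held the can against the pad for more than 2 s. The pad moved about 4.6 mm in the side view, which is about 9 N. The push on the tool was about 13 N, less roughly 3 to 4 N of friction, which agrees. I could not measure the pad force directly.

**Last checks:**
- **Bolt:** the post stood at holder y of about 68.6 mm, so the bolt value is about 0.062 m (fully home). The arm met the solid stop at about 11 N.
- **Can:** it looked upright, about 1 mm off the middle, with the pad still resting on it.
- **Bystanders:** the jar, the bowl and the tray had shifted less than a pixel between pictures, so I take them as unmoved.
- **Gripper:** about 0.2 m clear of everything, with no force on it beyond noise.

**What disagreed:**
- **Can depth:** triangulating the cap put the can axis at holder x of about -10 mm (single views gave -6 and -13.5, and the limit is -13). The can still touches the pad, so its axis should be at -8 mm or beyond.
- **Early push:** the first pushes looked blocked and I suspected the fingers were catching the bolt's bracket. I narrowed the fingers. It was most likely only the pad and extra friction from the tool pressing downward.

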